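Load and oil the mini loaf tins

ROBOT

A 6-joint arm with a two-finger parallel gripper is mounted at the origin on the work surface. World frame = base frame: x ahead of the robot, y to its left, z up, the work surface at z = 0. Lengths are in m, angles in rad, forces in N, time in s.
With the tool pointing down it reaches from about 0.35 to 0.975 m from the base axis. Payload 4.9 kg.
Tool frame: the origin (TCP) lies midway between the tips of the shut fingers; the grasp point (between the pads) lies 19 mm behind it; z points along the fingers, y is the direction in which the jaws open and shut (so a half turn about z gives the same grasp; the last joint's range is limited). The gripper opens to 85 mm and grips with 20 to 120 N. Pads are 22 mm wide; open, the fingers measure 114 mm over their backs; the gripper's body (76 mm by 85 mm) begins 54 mm behind the grasp point. The pads swing forward as they close: fully open they stand 13 mm farther back than shut.
Start: joints at [-1.344, 0.053, 1.613, -0, 1.476, -0.119], TCP at [0.212, -0.588, 0.231] pointing down, gripper open.
Joint ranges: [-3.01, 3.01], [-1.01, 2.22], [0.06, 2.58], [-1.02, 4.17], [0.09, 2.62], [-3.14, 3.14]. Speed limits (rad/s): [2.57, 2.57, 3.14, 3.14, 3.14, 3.14].

INTERFACE

Orientations are given as a rotation vector (axis times angle).
In Python, from station import ctrl gives the robot as it stands.
- The arm moves only by the tool apply_moves, never from a script. Its argument "rows" is a list of rows, each a list of 6 numbers: the shift along the tool's x, y, z in cm, then the turn, a rotation vector about the tool's x, y, z in units of 5 degrees (1.0 is 5 degrees). In form: [[x, y, z, rx, ry, rz], ...]. A call has 1 to 20 rows; each row is the pose to reach, as a shift and turn from the pose measured when the call began, along the tool's axes at that moment; what a row does not reach only later rows make up. A row lasts 1/10 s, in which the tool goes at most 50 mm and 8.59 degrees, less where a joint would pass 70% of its speed; a pose out of reach is approached as far as the arm can. A call with a gripper value outside its range is refused whole. "grip" is the closure, from 0 (fully open) to 1 (shut), set as the call begins (left out, the last holds). The fingers move at their own pace and stop on an object; "squeeze" is the grip in N (left out, the last holds). Time passes only in rows, so rows that repeat a pose let the fingers close. It gives the time, the measured TCP pose, the force and the opening at its end, in the units of the state.
- ctrl.get_obs(): the state, without advancing time (a new reading comes with each control period).
- ctrl.get_image(name): name is "scene" or "top" or "wrist"; returns a dict with "color" (384x512x3 uint8, blue, green, red), "mtx" (3x3 intrinsics, pixels), "rvec" (rotation vector, rad) and "tvec" (3), from world to camera coordinates, as OpenCV has them. Camera axes: x right, y down, z forward; pixel columns grow to the right and rows downward; lengths in m; the calibration is good to about 2 mm. The wrist camera is an equidistant fisheye: a pixel r from the principal point sees the ray r / f radians off the axis. A picture is of the moment at which its call begins. There is no depth.
- ctrl.finish_job(): hands the job in, once; it reports no verdict.
The state is a dict: "t": time; "q": joint angles; "dq": joint speeds; "effort": joint torques, N m; "tool_pos": TCP position; "tool_rot": TCP orientation; "contact_force": force on the tool from outside, world axes, zero at the start; "wrist_torque": the same for the moment, N m; "opening": finger opening in m.
Only numpy, scipy, OpenCV 4.12 (cv2) and the standard library are available. Lean on these libraries where they do the work, as an engineer would, in place of code of your own. Each camera call takes 0.05 s, during which the arm holds its last target.

TASK

Load the baking tray: set every coloured loaf tin that is out flat in the bay with the ledge of its own colour, all turned so that the tin's steel tab points over that coloured ledge. Then take the pastry brush, dip its bristles deep into the white oil pot, and touch the brush tip to the inside bottom of each tin in the order red, yellow, green, blue. Finally stand the brush bristles-down in its steel holder again; the tins must end up in their bays as loaded, and do not tip or shift the pot or disturb the sauce bottle, jar, can or spoon.

Things in the scene. Friction and masses are not known exactly. Their poses are not given: they have to be found in the camera images.
- tray: fixed aluminium carrier, 214 x 180 x 11 mm high, origin under its centre. Four sunk bays, two along x by two along y (each 78 mm in tray x, 60 mm in tray y; floor 4 mm above the counter, walls 7 mm above that floor; 30 mm bar between columns). On its tray -x side each bay has a coloured ledge (27 x 60 mm, top 11 mm above the counter) that says which tin belongs there.
- tin_red: loose red mini loaf tin, open at the top, 66 mm (its x) by 46 mm (its y) by 40 mm high, walls and floor 3 mm, 120 g. Origin: centre of its underside, z up. Grip it across the 46 mm. It has one steel tab at the rim on its -x end (19 x 26 mm, its middle 42 mm from the origin, its top 36 mm up). It may be absent.
- bay_red (a point): centre of the floor of the bay with the red ledge; its axes are the tray's
- ledge_red (a point): point on the red ledge's top, 42 mm from the bay centre towards tray -x, over which the tin's tab belongs
- tin_yellow: loose yellow mini loaf tin, open at the top, 66 mm (its x) by 46 mm (its y) by 40 mm high, walls and floor 3 mm, 120 g. Origin: centre of its underside, z up. Grip it across the 46 mm. It has one steel tab at the rim on its -x end (19 x 26 mm, its middle 42 mm from the origin, its top 36 mm up). It may be absent.
- bay_yellow (a point): centre of the floor of the bay with the yellow ledge; its axes are the tray's
- ledge_yellow (a point): point on the yellow ledge's top, 42 mm from the bay centre towards tray -x, over which the tin's tab belongs
- tin_green: loose green mini loaf tin, open at the top, 66 mm (its x) by 46 mm (its y) by 40 mm high, walls and floor 3 mm, 120 g. Origin: centre of its underside, z up. Grip it across the 46 mm. It has one steel tab at the rim on its -x end (19 x 26 mm, its middle 42 mm from the origin, its top 36 mm up). It may be absent.
- bay_green (a point): centre of the floor of the bay with the green ledge; its axes are the tray's
- ledge_green (a point): point on the green ledge's top, 42 mm from the bay centre towards tray -x, over which the tin's tab belongs
- tin_blue: loose blue mini loaf tin, open at the top, 66 mm (its x) by 46 mm (its y) by 40 mm high, walls and floor 3 mm, 120 g. Origin: centre of its underside, z up. Grip it across the 46 mm. It has one steel tab at the rim on its -x end (19 x 26 mm, its middle 42 mm from the origin, its top 36 mm up). It may be absent.
- bay_blue (a point): centre of the floor of the bay with the blue ledge; its axes are the tray's
- ledge_blue (a point): point on the blue ledge's top, 42 mm from the bay centre towards tray -x, over which the tin's tab belongs
- brush: loose pastry brush, standing upright with the bristles down in the holder. Origin: centre of the bristles' flat lower end (the tip); z runs up the handle. Stiff orange bristles (26 mm across) to 45 mm, steel ferrule (23 mm) to 62 mm, dark round wooden handle (20 mm across) up to 150 mm. 60 g. Grip the handle about 115 mm up.
- holder: fixed steel brush holder, an open cup 66 mm outside, 58 mm inside, 45 mm high, inner floor at 5 mm. Origin: centre of its underside.
- pot: loose white ceramic oil pot, open at the top, 55 mm high, rim 74 mm outside, 66 mm inside, about 54 mm inside at the bottom, inner floor at 6 mm, 400 g. Origin: centre of its underside.
- pot_rim (a point): centre of the pot's mouth, 55 mm above its underside
- sauce: small amber sauce bottle with red cap, 36 mm across, 105 mm tall, stands between pot and holder; a bystander, leave it alone. Origin: underside.
- spread_jar: brown jar with white lid, 76 mm across, 120 mm tall; a bystander, leave it alone. Origin: underside.
- can: food can with green label, 74 mm across, 100 mm tall; a bystander, leave it alone. Origin: underside.
- spoon: metal spoon with a wooden handle, lying on the counter beyond the left side of the tray; a bystander, leave it alone. Origin: middle of its underside.
Things that resemble listed ones, but are neither listed nor needed, are in the scene too. There is more than one size of the tin_blue; the one meant has the size given above.

How it is judged:
By the outcome, as a careful person would: the job done as asked, in the order asked, and still so for the second after the job is handed in, with the robot touching nothing.
Of tin_red, tin_yellow, tin_green, tin_blue only 3 to 4 are there at a start; the rules pass over those that are not, and their reading is None.
At some moment in a run one of tin_red, tin_yellow, tin_green, tin_blue may be knocked a few centimetres aside while the robot is not near it.
It also fails if it takes over 210 s, if anything falls off the work surface, if the arm or the gripper's body presses on something with over 40 N, if the wrist force passes 120 N, or if a joint passes its speed limit or range.

## Working session

There is one attempt and no reset: what is moved stays moved. The work goes in short steps, Python scripts to look and compute and a tool call to move; the robot and the scene stay as the last step left them, time stands still between calls to the robot, and variables do not carry over. Pictures are saved under pics/ and viewed, and the job is handed in when it is done.

Besides the shell and the picture viewer there is one more tool, called after "Emit:" as name(argument=value, ...), one argument or row to a line, values as JSON. apply_moves: Moves the arm, as the interface text tells. Its arguments: {"type":"object","properties":{"rows":{"type":"array","items":{"type":"array","items":{"type":"number"}}},"grip":{"type":"number"},"squeeze":{"type":"number"}},"required":["rows"]}

```bash
mkdir -p pics; ls; cat > h.py <<'E'
import numpy as np, cv2
from station import ctrl
def snap(name,fn):
    im=ctrl.get_image(name); cv2.imwrite('pics/'+fn+'.png',im['color']); 
    np.savez('pics/'+fn+'.npz',**{k:np.array(v) for k,v in im.items()}); return im
def load(fn):
    d=np.load('pics/'+fn+'.npz'); return {k:d[k] for k in d.files}
def px2w(im,u,v,z,fish=False):
    K=im['mtx']; R=cv2.Rodrigues(np.array(im['rvec'],float))[0]; t=np.array(im['tvec'],float).ravel()
    x=(u-K[0,2])/K[0,0]; y=(v-K[1,2])/K[1,1]
    if fish:
        r=np.hypot(x,y); d=np.array([x/r*np.sin(r),y/r*np.sin(r),np.cos(r)]) if r>1e-9 else np.array([0,0,1.])
    else: d=np.array([x,y,1.])
    d=R.T@d; c=-R.T@t
    return c+d*(z-c[2])/d[2]
def w2px(im,p,fish=False):
    K=im['mtx']; R=cv2.Rodrigues(np.array(im['rvec'],float))[0]; t=np.array(im['tvec'],float).ravel()
    q=R@np.array(p,float)+t
    if fish:
        rr=np.hypot(q[0],q[1]); th=np.arctan2(rr,q[2]); x,y=q[0]/rr*th,q[1]/rr*th
    else: x,y=q[0]/q[2],q[1]/q[2]
    return np.array([K[0,0]*x+K[0,2],K[1,1]*y+K[1,2]])
E
python3 - <<'E'
from h import *
print(ctrl.get_obs())
for n in ['scene','top','wrist']:
    im=snap(n,n+'0'); print(n,im['mtx'].tolist(),im['rvec'],im['tvec'], -cv2.Rodrigues(np.array(im['rvec']))[0].T@np.array(im['tvec']).ravel())
    cv2.imwrite('pics/'+n+'0b.png',cv2.resize(im['color'],(800,600),interpolation=cv2.INTER_CUBIC))
E
```

```text
pics
{'t': 0.0, 'q': array([-1.34396810e+00,  5.33540956e-02,  1.61432418e+00, -2.01499443e-05,
        1.47600522e+00, -1.18993472e-01]), 'dq': array([-0.00261484, -0.00065781, -0.00016831, -0.00051552,  0.00040303,
        0.00069387]), 'effort': array([ 2.43202994e-04, -3.93674934e+01, -3.70177960e+01, -8.25106963e-05,
        6.95078226e-03, -1.30167416e-05]), 'tool_pos': array([ 0.21171054, -0.58737244,  0.23004671]), 'tool_rot': array([-3.09268949e+00, -5.40156605e-01,  2.08316167e-04]), 'contact_force': array([ 0.19943146,  0.40940922, -0.15265158]), 'wrist_torque': array([-0.00474163,  0.02946245, -0.0020612 ]), 'opening': 0.08530059020431593}
scene [[399.9870161506941, 0.0, 252.7829396778416], [0.0, 399.9870161506941, 192.4723103915793], [0.0, 0.0, 1.0]] [ 1.09993183  2.34683965 -1.00628207] [ 0.3228231  -0.23722657  1.57190869] [1.23179313 0.5649074  0.89160161]
top [[365.8071006501007, 0.0, 261.1614915476622], [0.0, 365.8071006501007, 190.3880034970399], [0.0, 0.0, 1.0]] [ 2.18733441 -2.15146554  0.11740173] [0.00945891 0.55260846 1.18390242] [0.42589224 0.02199603 1.23499899]
wrist [[297.3186396354542, 0.0, 253.42384345676615], [0.0, 297.3186396354542, 192.1027250067728], [0.0, 0.0, 1.0]] [-2.37992218  1.67149495  0.23467558] [-0.6239424  -0.03561359  0.37937677] [ 0.27671525 -0.56444808  0.37326427]
```

View pics/scene0b.png

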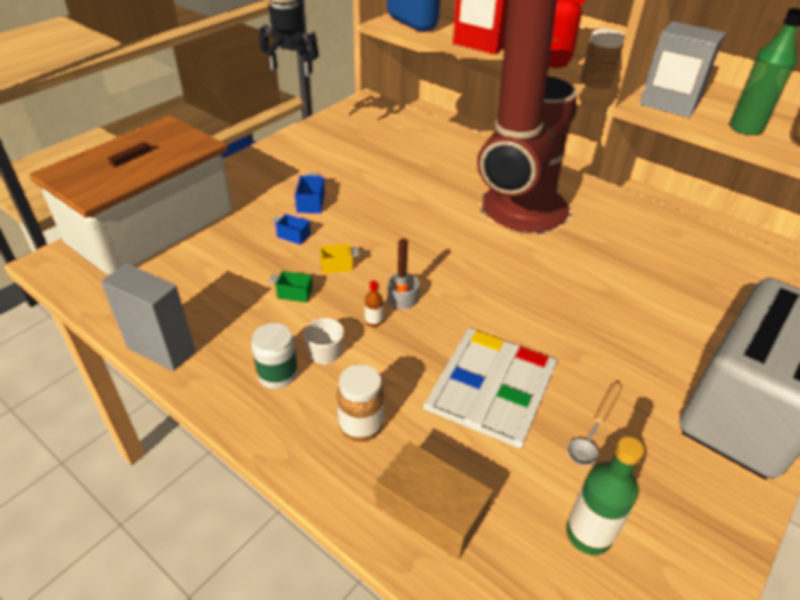

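View pics/top0b.png

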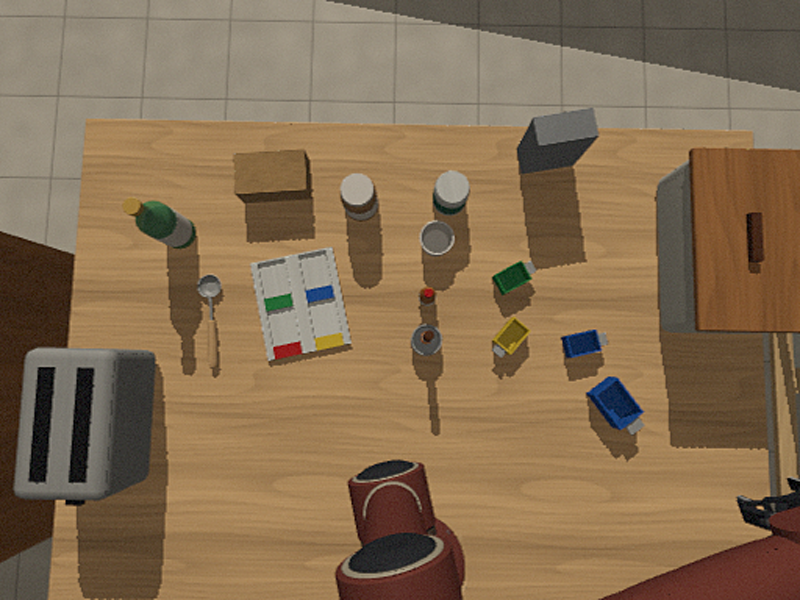

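View pics/wrist0b.png

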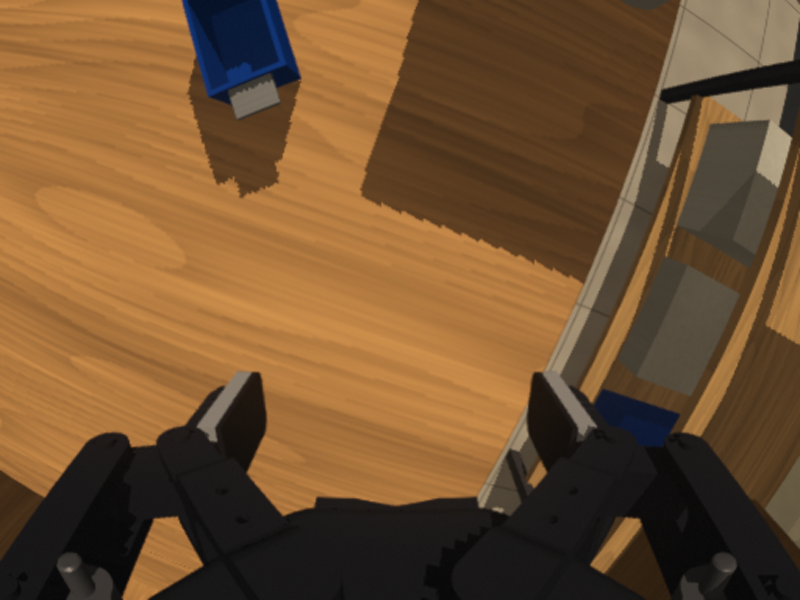

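The scene shows yellow, green and two blue tins; no red tin is in view. I'll zoom in on the top view and measure.

```bash
python3 - <<'E'
from h import *
im=load('top0')
c=im['color']
a=cv2.resize(c[155:285,310:420],None,fx=5,fy=5,interpolation=cv2.INTER_CUBIC)
b=cv2.resize(c[130:240,150:290],None,fx=5,fy=5,interpolation=cv2.INTER_CUBIC)
cv2.imwrite('pics/a.png',a[:600]);cv2.imwrite('pics/b.png',b)
E
```

```text
(no output)
```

View pics/a.png

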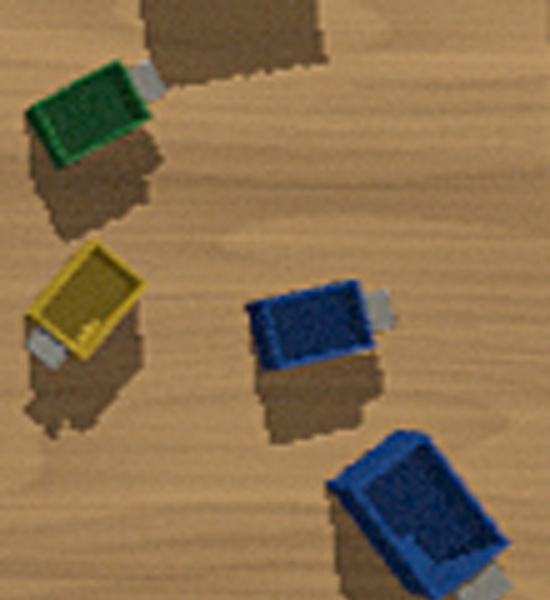

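View pics/b.png

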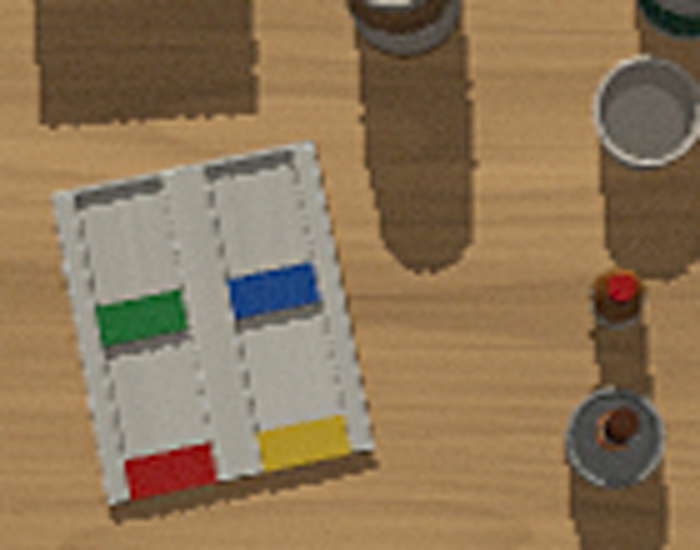

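```bash
cat > fit.py <<'E'
from h import *
from scipy.optimize import minimize
RNG={'green':((50,120,30),(80,255,255)),'yellow':((22,130,60),(35,255,255)),'blue':((108,130,40),(125,255,255)),'red':((0,200,90),(6,255,255))}
def mask(im,col):
    return cv2.inRange(cv2.cvtColor(im['color'],cv2.COLOR_BGR2HSV),*RNG[col])
def blobs(im,col,amin=30):
    m=mask(im,col); n,l,s,c=cv2.connectedComponentsWithStats(m)
    return [(s[i],c[i],(l==i)) for i in range(1,n) if s[i,4]>=amin]
def sil(im,x,y,yaw,L=.066,W=.046,H=.040,z0=0,up=8,fish=False):
    c,s=np.cos(yaw),np.sin(yaw)
    P=[]
    n=12 if fish else 1
    for a,b in ((-1,-1),(1,-1),(1,1),(-1,1)):
        for z in (z0,z0+H):
            p=np.array([a*L/2,b*W/2]); P.append(w2px(im,[x+c*p[0]-s*p[1],y+s*p[0]+c*p[1],z],fish))
    return cv2.convexHull(np.array(P,np.float32))
def fit(im,m,init,fish=False,**k):
    M=m.astype(np.float32)
    ys,xs=np.nonzero(m); x0,x1,y0,y1=xs.min()-8,xs.max()+9,ys.min()-8,ys.max()+9
    x0=max(x0,0);y0=max(y0,0)
    S=M[y0:y1,x0:x1]; up=6
    if not fish: 
        S=cv2.GaussianBlur(S,(0,0),.6)
    def cost(p):
        h=sil(im,*p,fish=fish,**k).reshape(-1,2)
        h=((h-[x0,y0]+.5)*up*16-8).astype(np.int32)
        C=np.zeros((S.shape[0]*up,S.shape[1]*up),np.uint8)
        cv2.fillConvexPoly(C,h,255,shift=4)
        A=cv2.resize(C.astype(np.float32)/255,(S.shape[1],S.shape[0]),interpolation=cv2.INTER_AREA)
        if not fish: A=cv2.GaussianBlur(A,(0,0),.6)
        return ((A-S)**2).sum()
    best=None
    for dy in (0,.3,-.3):
        r=minimize(cost,[init[0],init[1],init[2]+dy],method='Nelder-Mead',options=dict(initial_simplex=[[init[0]+a,init[1]+b,init[2]+dy+c] for a,b,c in((0,0,0),(.01,0,0),(0,.01,0),(0,0,.2))],xatol=1e-4,fatol=1e-3,maxiter=400))
        if best is None or r.fun<best.fun: best=r
    return best.x,best.fun
E
python3 - <<'E'
from fit import *
for cam in ('top0','scene0'):
    im=load(cam)
    for col in RNG:
        for s,c,m in blobs(im,col):
            print(cam,col,s.tolist(),c.round(1),px2w(im,c[0],c[1],.02).round(3))
E
```

```text
top0 green [315, 167, 25, 22, 278] [327.1 177.4] [ 0.601 -0.202  0.02 ]
top0 green [169, 188, 18, 11, 129] [177.7 193.1] [0.54  0.297 0.02 ]
top0 yellow [315, 203, 24, 24, 290] [326.8 214.4] [ 0.477 -0.201  0.02 ]
top0 yellow [201, 213, 19, 11, 140] [210.2 218.2] [0.458 0.186 0.02 ]
top0 blue [196, 183, 18, 11, 99] [204.2 187.6] [0.559 0.209 0.02 ]
top0 blue [360, 211, 24, 18, 211] [371.5 219.9] [ 0.461 -0.349  0.02 ]
top0 blue [376, 241, 36, 34, 440] [392.9 257.4] [ 0.34  -0.417  0.02 ]
top0 red [175, 219, 18, 11, 96] [183.4 223.9] [0.438 0.274 0.02 ]
scene0 green [468, 16, 42, 70, 1312] [489.8  53.3] [-1.143  0.256  0.02 ]
scene0 green [177, 174, 22, 19, 343] [187.9 182.9] [ 0.599 -0.202  0.02 ]
scene0 green [165, 230, 23, 13, 171] [176.9 237.2] [ 0.781 -0.058  0.02 ]
scene0 green [319, 247, 21, 13, 151] [328.9 252.9] [0.549 0.303 0.02 ]
scene0 green [375, 293, 32, 38, 900] [390.7 312.6] [0.61  0.515 0.02 ]
scene0 green [364, 339, 22, 15, 66] [372.9 348.9] [0.722 0.524 0.02 ]
scene0 yellow [205, 156, 20, 19, 315] [214.8 165.1] [ 0.474 -0.199  0.02 ]
scene0 yellow [302, 212, 20, 13, 143] [311.2 217.9] [0.469 0.192 0.02 ]
scene0 blue [143, 88, 18, 12, 83] [152.2  92.7] [ 0.289 -0.742  0.02 ]
scene0 blue [189, 113, 18, 23, 358] [198.1 124.1] [ 0.333 -0.421  0.02 ]
scene0 blue [177, 138, 21, 18, 274] [187.2 146.2] [ 0.46  -0.349  0.02 ]
scene0 blue [289, 235, 20, 13, 140] [298.6 241.4] [0.569 0.215 0.02 ]
scene0 red [290, 0, 34, 34, 568] [306.5  19.8] [-0.889 -0.727  0.02 ]
scene0 red [352, 0, 23, 43, 659] [361.2  18.8] [-1.129 -0.49   0.02 ]
scene0 red [331, 222, 19, 12, 125] [340.2 227.6] [0.447 0.279 0.02 ]
```

```bash
cat >> fit.py <<'E'
def hullmask(m):
    ys,xs=np.nonzero(m); h=cv2.convexHull(np.stack([xs,ys],1).astype(np.int32))
    o=np.zeros(m.shape,np.uint8); cv2.fillConvexPoly(o,h,1); return o>0
E
sed -i "s/'blue':((108,130,40)/'blue':((105,110,25)/" fit.py
python3 - <<'E'
from fit import *
top=load('top0'); sc=load('scene0')
P={'green':((.60,-.202),.4+np.pi),'yellow':((.476,-.2),-.75),'blue':((.461,-.349),.2)}
for cam,im in (('top',top),('scene',sc)):
    for col,(p,_) in P.items():
        for s,c,m in blobs(im,col):
            w=px2w(im,*c,.02)[:2]
            if np.hypot(*(w-p))<.03:
                best=None
                for y0 in (0,.8,1.57,2.3):
                    x,f=fit(im,hullmask(m),(p[0],p[1],y0))
                    if best is None or f<best[1]: best=(x,f)
                x,f=best
                print(cam,col,x[:2].round(4),np.degrees(x[2]).round(1)%180,round(f,1),m.sum(),hullmask(m).sum())
    for s,c,m in blobs(im,'blue'):
        w=px2w(im,*c,.02)[:2]
        if np.hypot(*(w-[.335,-.42]))<.04:
            for L,W,H in((.066,.046,.04),(.09,.063,.055)):
                print(cam,'bigblue',fit(im,hullmask(m),(.335,-.42,.8+1.57),L=L,W=W,H=H))
# tray from ledges
N={'red':(-1,1),'yellow':(-1,-1),'green':(1,1),'blue':(1,-1)}
for cam,im in (('top',top),('scene',sc)):
    A={}
    for col in N:
        for s,c,m in blobs(im,col):
            w=px2w(im,*c,.011)[:2]
            if abs(w[0]-.5)<.1 and abs(w[1]-.24)<.09: A[col]=w
    print(cam,{k:v.round(4) for k,v in A.items()})
    ctr=sum(A.values())/4
    ex=(A['green']+A['blue']-A['red']-A['yellow'])/2; ey=(A['red']+A['green']-A['yellow']-A['blue'])/2
    print(ctr,np.linalg.norm(ex),np.linalg.norm(ey),np.degrees(np.arctan2(ex[1],ex[0])),np.degrees(np.arctan2(-ey[0],ey[1])))
E
```

```text
top green [ 0.6    -0.2017] 119.3 1.9 278 306
top yellow [ 0.4761 -0.2   ] 140.7 2.6 290 331
top blue [ 0.462  -0.3487] 104.9 2.1 311 340
top bigblue (array([ 0.33334392, -0.42209251,  2.32426482]), np.float64(265.6336669921875))
top bigblue (array([ 0.34006128, -0.41437763,  3.80645451]), np.float64(13.299507141113281))
scene green [ 0.5984 -0.202 ] 127.9 20.0 343 362
scene yellow [ 0.4747 -0.1991] 137.8 5.2 315 337
scene blue [ 0.4603 -0.3489] 105.6 18.7 283 295
scene bigblue (array([ 0.33869288, -0.41667079,  2.2904519 ]), np.float64(89.84176635742188))
scene bigblue (array([ 0.33842714, -0.41201074,  2.43428436]), np.float64(124.38945770263672))
top {'red': array([0.4377, 0.2754]), 'yellow': array([0.4581, 0.1869]), 'green': array([0.5405, 0.2986]), 'blue': array([0.5602, 0.2103])}
[0.49912012 0.2428014 ] 0.10506888556863632 0.09068368484829212 12.814111067990122 12.799226253905859
scene {'red': array([0.4385, 0.276 ]), 'yellow': array([0.4608, 0.1884]), 'green': array([0.5419, 0.2999]), 'blue': array([0.5617, 0.2116])}
[0.50072108 0.24395844] 0.10482554142897998 0.0904307155610357 12.996080451407792 13.484440683967055
```

```bash
cat > go.py <<'E'
import sys
from h import *
from scipy.spatial.transform import Rotation as Ro
o=ctrl.get_obs(); R=Ro.from_rotvec(o['tool_rot']).as_matrix(); p=o['tool_pos']
th0=np.degrees(np.arctan2(R[1,1],R[0,1]))
print('t %.1f'%o['t'],'pos',p.round(4),'theta %.1f'%th0,'q',np.degrees(o['q']).round(0),'open %.4f'%o['opening'],'F',o['contact_force'].round(1))
for a in sys.argv[1:]:
    x,y,z,th=map(float,a.split(','))
    t=np.radians(th); 
    D=np.array([[-np.sin(t),np.cos(t),0],[np.cos(t),np.sin(t),0],[0,0,-1]])
    v=R.T@D; r=Ro.from_matrix(v).as_rotvec()/np.radians(5)
    print(a,'->',np.round(np.r_[R.T@(np.array([x,y,z])-p)*100,r],2).tolist())
E
python3 go.py .461,-.3488,.2,15 .461,-.3488,.09,15 .461,-.3488,.012,15
```

```text
t 0.1 pos [ 0.2117 -0.5875  0.2304] theta -70.2 q [-77.   3.  92.  -0.  85.  -7.] open 0.0855 F [-0.7 -0.   0.7]
.461,-.3488,.2,15 -> [31.54, -14.01, 3.06, -0.01, -0.02, -17.04]
.461,-.3488,.09,15 -> [31.54, -13.99, 14.06, -0.01, -0.02, -17.04]
.461,-.3488,.012,15 -> [31.54, -13.98, 21.86, -0.01, -0.02, -17.04]
```

Emit:
apply_moves(
  rows=[
    [31.5, -14, 3, 0, 0, -17],
    [31.5, -14, 3, 0, 0, -17],
    [31.5, -14, 3, 0, 0, -17],
    [31.5, -14, 3, 0, 0, -17],
    [31.5, -14, 3, 0, 0, -17],
    [31.5, -14, 3, 0, 0, -17],
    [31.5, -14, 3, 0, 0, -17],
    [31.5, -14, 3, 0, 0, -17],
    [31.5, -14, 3, 0, 0, -17],
    [31.5, -14, 3, 0, 0, -17],
    [31.5, -14, 3, 0, 0, -17],
    [31.5, -14, 10, 0, 0, -17],
    [31.5, -14, 10, 0, 0, -17],
    [31.5, -14, 10, 0, 0, -17],
  ],
  grip=0,
  squeeze=40,
)

```text
t: 1.55
tool_pos: [0.4582, -0.3468, 0.1259]
tool_rot: [-1.914, -2.479, -0.003]
contact_force: [0.1, -1.3, -0.3]
opening: 0.0853
```

```bash
python3 - <<'E'
from h import *
im=snap('wrist','w1'); cv2.imwrite('pics/w1b.png',cv2.resize(im['color'],(800,600)))
snap('top','top1')
E
python3 go.py .461,-.3488,.012,15
```

```text
t 1.6 pos [ 0.4606 -0.349   0.1308] theta 14.7 q [-45.   1. 104.   0.  75. -59.] open 0.0853 F [0.6 0.4 0.7]
.461,-.3488,.012,15 -> [-0.01, 0.05, 11.88, -0.0, -0.02, -0.06]
```

View pics/w1b.png

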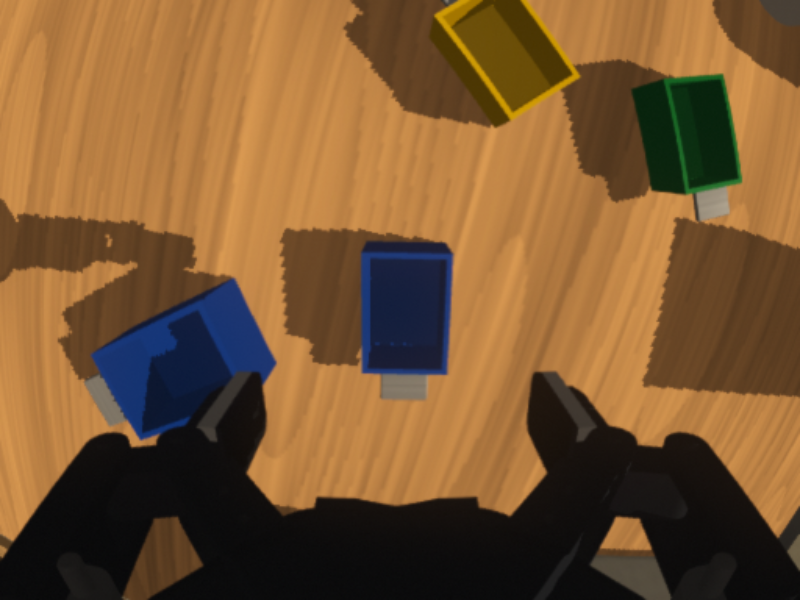

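The wrist view shows the small blue tin centred between the jaws, at about (406,312), with its tab towards the gripper. I'll check the numbers and then go down.

```bash
python3 - <<'E'
from h import *
im=load('w1')
P=[px2w(im,u/1.5625-.2,v/1.5625-.2,.04,True) for u,v in((362,254),(452,254),(449,375),(362,374))]
print(np.array(P).round(4),np.mean(P,0)); P=np.array(P)
print(np.linalg.norm(P[0]-P[1]),np.linalg.norm(P[2]-P[1]))
E
```

```text
[[ 0.4338 -0.323   0.04  ]
 [ 0.4774 -0.3115  0.04  ]
 [ 0.4948 -0.3753  0.04  ]
 [ 0.449  -0.3867  0.04  ]] [ 0.46374171 -0.34913793  0.04      ]
0.04518400763465065 0.06616220218111327
```

Emit:
apply_moves(
  rows=[
    [0, 0.05, 4, 0, 0, 0],
    [0, 0.05, 8, 0, 0, 0],
    [0, 0.05, 11, 0, 0, 0],
    [0, 0.05, 11.9, 0, 0, 0],
    [0, 0.05, 11.9, 0, 0, 0],
    [0, 0.05, 11.9, 0, 0, 0],
  ],
)

```text
t: 2.25
tool_pos: [0.4626, -0.3503, 0.0146]
tool_rot: [1.917, 2.485, 0.001]
contact_force: [-0.1, 0.7, 0.2]
opening: 0.0854
```

Emit:
apply_moves(
  rows=[
    [0, 0, 0, 0, 0, 0],
    [0, 0, 0, 0, 0, 0],
    [0, 0, 0, 0, 0, 0],
    [0, 0, 0, 0, 0, 0],
    [0, 0, 0, 0, 0, 0],
    [0, 0, 0, 0, 0, 0],
    [0, 0, 0, 0, 0, 0],
    [0, 0, 0, 0, 0, 0],
  ],
  grip=1,
  squeeze=40,
)

```text
t: 3.05
tool_pos: [0.4637, -0.3513, 0.0165]
tool_rot: [1.916, 2.482, 0.0]
contact_force: [-0.1, 0.5, 6.1]
opening: 0.0455
```

```bash
python3 go.py .461,-.3488,.22,15 .6121,.2227,.22,-77.2  .6121,.2227,.04,-77.2 .6121,.2227,.017,-77.2; python3 - <<'E'
from h import *
im=snap('wrist','w2'); cv2.imwrite('pics/w2b.png',cv2.resize(im['color'],(800,600)))
E
```

```text
t 3.0 pos [ 0.4637 -0.3513  0.0165] theta 14.7 q [-45.  10. 107.   0.  63. -59.] open 0.0455 F [-0.1  0.5  6.1]
.461,-.3488,.22,15 -> [0.21, -0.12, -20.35, 0.04, 0.05, -0.06]
.6121,.2227,.22,-77.2 -> [51.67, 28.98, -20.47, 0.08, 0.01, 18.38]
.6121,.2227,.04,-77.2 -> [51.75, 28.91, -2.47, 0.08, 0.01, 18.38]
.6121,.2227,.017,-77.2 -> [51.76, 28.9, -0.17, 0.08, 0.01, 18.38]
```

View pics/w2b.png

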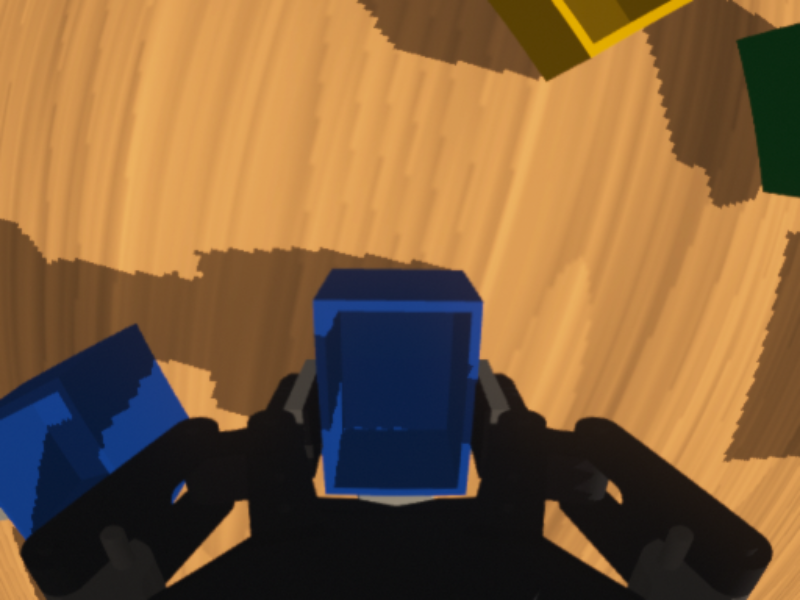

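Emit:
apply_moves(
  rows=[
    [0, 0, -1, 0, 0, 0],
    [0, 0, -3, 0, 0, 0],
    [0, 0, -7, 0, 0, 0],
    [0, 0, -11, 0, 0, 0],
    [0, 0, -15, 0, 0, 0],
    [0, 0, -18, 0, 0, 0],
    [0, 0, -20, 0, 0, 0],
    [0, 0, -20, 0, 0, 0],
    [0, 0, -20, 0, 0, 0],
  ],
)

```text
t: 4.0
tool_pos: [0.4625, -0.3504, 0.2162]
tool_rot: [1.916, 2.483, 0.0]
contact_force: [-0.8, -1.0, -1.4]
opening: 0.0454
```

```bash
python3 go.py .6121,.2227,.22,-77.2  ; python3 - <<'E'
from h import *
im=snap('wrist','w3'); cv2.imwrite('pics/w3b.png',cv2.resize(im['color'],(800,600)))
E
python3 go.py .6121,.2227,.22,-77.2
```

```text
t 4.0 pos [ 0.4625 -0.3504  0.2162] theta 14.7 q [-45.  -3. 100.   0.  83. -59.] open 0.0454 F [-0.8 -1.  -1.4]
.6121,.2227,.22,-77.2 -> [51.64, 29.0, -0.5, 0.07, 0.01, 18.38]
t 4.0 pos [ 0.462  -0.3499  0.2148] theta 14.7 q [-45.  -3. 100.   0.  83. -59.] open 0.0449 F [-0.2 -0.3 -1.9]
.6121,.2227,.22,-77.2 -> [51.59, 29.03, -0.57, 0.04, -0.0, 18.38]
```

View pics/w3b.png

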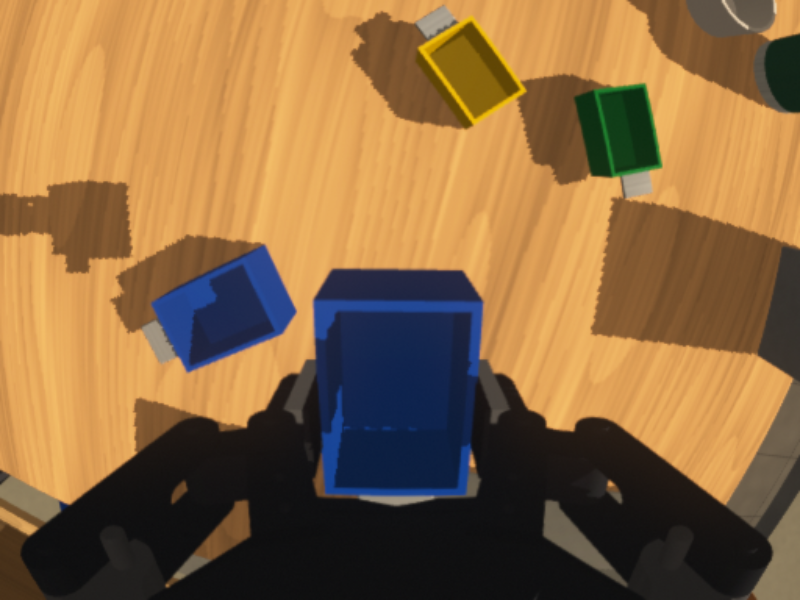

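```bash
cat > held.py <<'E'
import sys
from h import *
from scipy.spatial.transform import Rotation as Ro
def held(fn,cs,dz,o):
    im=load(fn); R=Ro.from_rotvec(o['tool_rot']).as_matrix()
    P=np.array([px2w(im,u/1.5625-.2,v/1.5625-.2,o['tool_pos'][2]+dz,True) for u,v in cs])
    print('tin offset in tool xy (mm)',((P-o['tool_pos'])@R).round(4)*1000, 'mean',((P-o['tool_pos'])@R).mean(0)*1000)
    print(np.linalg.norm(P[0]-P[1]),np.linalg.norm(P[1]-P[2]))
E
python3 - <<'E'
from held import *
o=ctrl.get_obs(); held('w3',[(316,301),(481,301),(468,493),(325,493)],.0235,o)
E
```

```text
tin offset in tool xy (mm) [[ 34.3 -21.8 -23.6]
 [ 34.2  23.3 -23.5]
 [-32.2  24.  -23.4]
 [-32.  -23.5 -23.5]] mean [  1.09510156   0.52020874 -23.5013884 ]
0.04508428625771545 0.0663868399982738
```

Emit:
apply_moves(
  rows=[
    [2, 1, 0, 0, 0, 0.7],
    [5, 3, 0, 0, 0, 1.8],
    [9, 5, 0, 0, 0, 3.2],
    [13, 7.3, 0, 0, 0, 4.6],
    [17, 9.5, 0, 0, 0, 6],
    [21, 11.8, 0, 0, 0, 7.5],
    [25, 14, 0, 0, 0, 8.9],
    [29, 16.3, 0, 0, 0, 10.3],
    [33, 18.5, 0, 0, 0, 11.7],
    [37, 20.8, 0, 0, 0, 13.2],
    [41, 23, 0, 0, 0, 14.6],
    [45, 25.3, 0, 0, 0, 16],
    [48.5, 27.3, 0, 0, 0, 17.3],
    [50.5, 28.4, 0, 0, 0, 18],
    [51.5, 29, 0, 0, 0, 18.4],
    [51.5, 29, 0, 0, 0, 18.4],
    [51.5, 29, 0, 0, 0, 18.4],
    [51.5, 29, 0, 0, 0, 18.4],
    [51.5, 29, 0, 0, 0, 18.4],
  ],
)

```text
t: 5.95
tool_pos: [0.6118, 0.2208, 0.214]
tool_rot: [3.12, 0.345, 0.004]
contact_force: [-0.1, -0.6, -0.9]
opening: 0.0453
```

```bash
python3 - <<'E'
from h import *
im=snap('wrist','w4'); cv2.imwrite('pics/w4b.png',cv2.resize(im['color'],(800,600)))
E
python3 go.py .6111,.2225,.05,-77.2 .6111,.2225,.017,-77.2
```

```text
t 6.0 pos [0.6119 0.2209 0.2142] theta -77.4 q [13.  7. 90. -0. 83. 91.] open 0.0456 F [-0.5  0.  -1.4]
.6111,.2225,.05,-77.2 -> [-0.08, -0.21, 16.42, 0.03, -0.03, -0.03]
.6111,.2225,.017,-77.2 -> [-0.09, -0.22, 19.72, 0.03, -0.03, -0.03]
```

View pics/w4b.png

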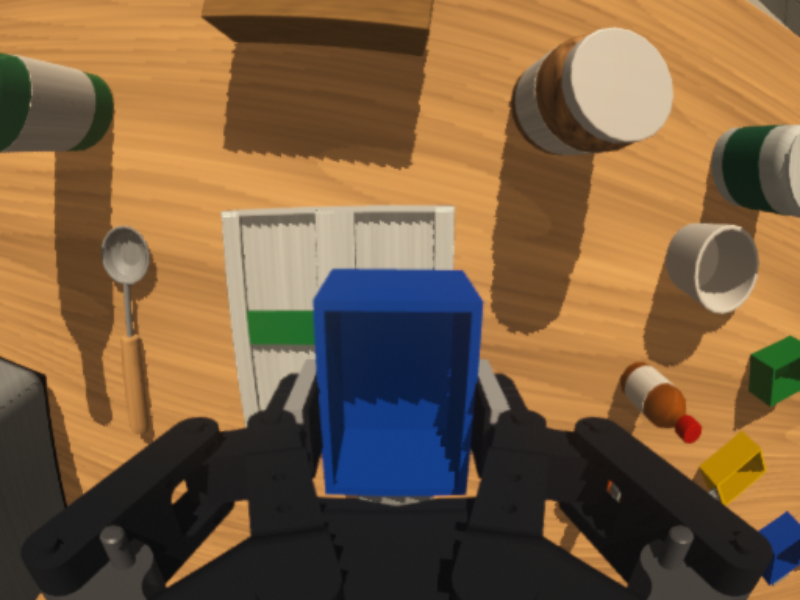

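```bash
python3 - <<'E'
from h import *
im=load('w4')
L,Rr=[px2w(im,u/1.5625-.2,v/1.5625-.2,.011,True) for u,v in((223,213),(454,207))]
print(L,Rr,np.linalg.norm(L-Rr),np.degrees(np.arctan2(-(L-Rr)[0],(L-Rr)[1])))
m=(L+Rr)/2; a=np.radians(12.85); ex=np.array([np.cos(a),np.sin(a),0]); print('tray ctr',m-.107*ex)
print('pred from ledge',np.array([.5509,.2549])-0*ex[:2])
E
```

```text
[0.62362369 0.36117886 0.011     ] [0.6641393  0.18793838 0.011     ] 0.1779150899911562 13.163133826867055
tray ctr [0.53956124 0.25076189 0.011     ]
pred from ledge [0.5509 0.2549]
```

Emit:
apply_moves(
  rows=[
    [0, -0.15, 4, 0, 0, 0],
    [0, -0.15, 8, 0, 0, 0],
    [0, -0.15, 12, 0, 0, 0],
    [0, -0.15, 14.5, 0, 0, 0],
    [0, -0.15, 16, 0, 0, 0],
    [0, -0.15, 16, 0, 0, 0],
    [0, -0.15, 16, 0, 0, 0],
  ],
)

```text
t: 6.7
tool_pos: [0.6131, 0.2221, 0.0557]
tool_rot: [3.121, 0.345, 0.007]
contact_force: [-0.2, 0.3, -0.1]
opening: 0.0454
```

```bash
python3 - <<'E'
from h import *
im=snap('wrist','w5'); cv2.imwrite('pics/w5b.png',cv2.resize(im['color'],(800,600)))
E
python3 go.py .6117,.2222,.021,-77.2 .6117,.2222,.20,-77.2
```

```text
t 6.8 pos [0.6137 0.2223 0.0566] theta -77.4 q [13. 16. 96. -0. 68. 91.] open 0.0452 F [ 0.3 -0.3 -0.7]
.6117,.2222,.021,-77.2 -> [-0.22, -0.04, 3.56, 0.03, -0.07, -0.04]
.6117,.2222,.20,-77.2 -> [-0.11, -0.0, -14.34, 0.03, -0.07, -0.04]
```

View pics/w5b.png

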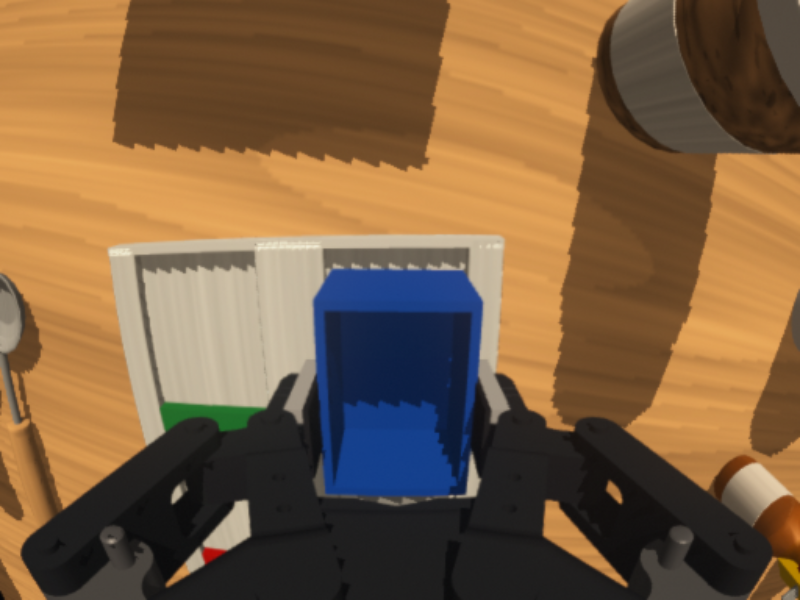

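Emit:
apply_moves(
  rows=[
    [-0.2, 0, 1, 0, 0, 0],
    [-0.2, 0, 2, 0, 0, 0],
    [-0.2, 0, 3, 0, 0, 0],
    [-0.2, 0, 3.6, 0, 0, 0],
    [-0.2, 0, 3.6, 0, 0, 0],
    [-0.2, 0, 3.7, 0, 0, 0],
    [-0.2, 0, 3.7, 0, 0, 0],
  ],
)

```text
t: 7.45
tool_pos: [0.6118, 0.2219, 0.0205]
tool_rot: [3.121, 0.345, 0.008]
contact_force: [-4.5, -0.5, 7.3]
opening: 0.0453
```

```bash
python3 go.py .6117,.2222,.021,-77.2
```

```text
t 7.5 pos [0.6118 0.2219 0.0205] theta -77.4 q [13. 18. 97. -0. 65. 91.] open 0.0453 F [-4.5 -0.5  7.3]
.6117,.2222,.021,-77.2 -> [0.0, -0.03, -0.05, 0.03, -0.05, -0.03]
```

Emit:
apply_moves(
  rows=[
    [0, 0, 0, 0, 0, 0],
    [0, 0, 0, 0, 0, 0],
    [0, 0, 0, 0, 0, 0],
    [0, 0, 0, 0, 0, 0],
    [0, 0, -1, 0, 0, 0],
    [0, 0, -3, 0, 0, 0],
    [0, 0, -7, 0, 0, 0],
    [0, 0, -11, 0, 0, 0],
    [0, 0, -15, 0, 0, 0],
    [0, 0, -18, 0, 0, 0],
    [0, 0, -18, 0, 0, 0],
    [0, 0, -18, 0, 0, 0],
  ],
  grip=0.25,
)

```text
t: 8.65
tool_pos: [0.6114, 0.2222, 0.2022]
tool_rot: [3.121, 0.345, 0.012]
contact_force: [-0.5, -0.3, -0.7]
opening: 0.0641
```

```bash
python3 - <<'E'
from h import *
im=snap('wrist','w6'); cv2.imwrite('pics/w6b.png',cv2.resize(im['color'],(800,600)))
snap('scene','sc6');snap('top','top6')
from fit import *
im=load('sc6')
for col,p in (('green',(.6,-.2)),('yellow',(.476,-.2))):
    for s,c,m in blobs(im,col):
        w=px2w(im,*c,.02)[:2]
        if np.hypot(*(w-p))<.1 and w[1]<-.1: print(col,w)
E
python3 go.py .5992,-.2018,.21,29.3
```

```text
green [ 0.59868757 -0.2017685 ]
yellow [ 0.47436799 -0.19937351]
t 8.8 pos [0.6098 0.2218 0.1983] theta -77.4 q [13.  7. 91. -0. 82. 91.] open 0.0642 F [ 0.4 -0.6  0.1]
.5992,-.2018,.21,29.3 -> [-10.29, 41.11, -1.09, 0.03, 0.02, -21.34]
```

View pics/w6b.png

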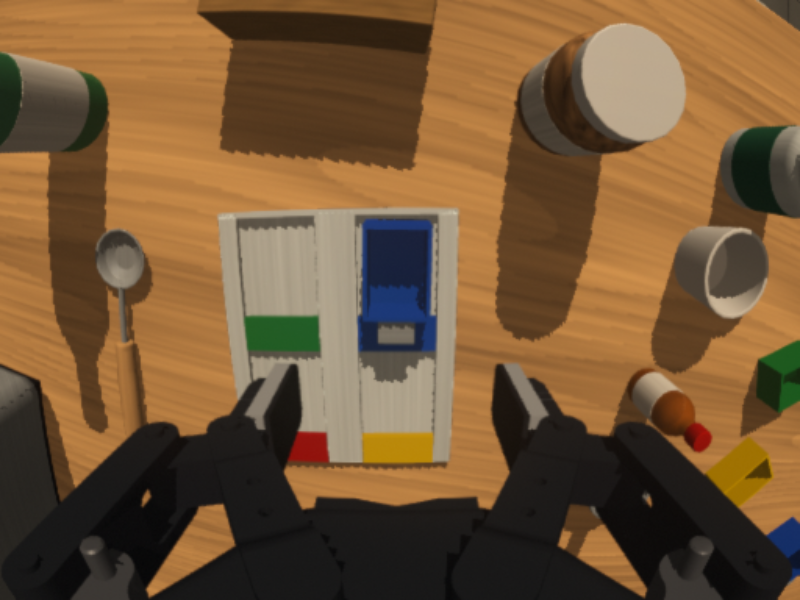

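Blue sits in its bay at around (397,275), with its tab over the blue ledge. Green is next.

Emit:
apply_moves(
  rows=[
    [-10.3, 41, -1, 0, 0, -21.3],
    [-10.3, 41, -1, 0, 0, -21.3],
    [-10.3, 41, -1, 0, 0, -21.3],
    [-10.3, 41, -1, 0, 0, -21.3],
    [-10.3, 41, -1, 0, 0, -21.3],
    [-10.3, 41, -1, 0, 0, -21.3],
    [-10.3, 41, -1, 0, 0, -21.3],
    [-10.3, 41, -1, 0, 0, -21.3],
    [-10.3, 41, -1, 0, 0, -21.3],
    [-10.3, 41, -1, 0, 0, -21.3],
    [-10.3, 41, -1, 0, 0, -21.3],
    [-10.3, 41, -1, 0, 0, -21.3],
    [-10.3, 41, -1, 0, 0, -21.3],
    [-10.3, 41, -1, 0, 0, -21.3],
    [-10.3, 41, 5, 0, 0, -21.3],
    [-10.3, 41, 7, 0, 0, -21.3],
    [-10.3, 41, 7, 0, 0, -21.3],
  ],
  grip=0,
)

```text
t: 10.5
tool_pos: [0.5947, -0.1989, 0.1217]
tool_rot: [-1.589, -2.698, 0.003]
contact_force: [0.7, 1.0, -1.1]
opening: 0.0856
```

```bash
python3 - <<'E'
from h import *
im=snap('wrist','w7'); cv2.imwrite('pics/w7b.png',cv2.resize(im['color'],(800,600)))
E
python3 go.py .5992,-.2018,.012,29.3
```

```text
t 10.6 pos [ 0.5967 -0.1998  0.1254] theta 29.0 q [-25.   9.  97.  -0.  75. -54.] open 0.0853 F [-0.4  0.   0.4]
.5992,-.2018,.012,29.3 -> [-0.34, 0.17, 11.34, -0.05, -0.04, -0.05]
```

View pics/w7b.png

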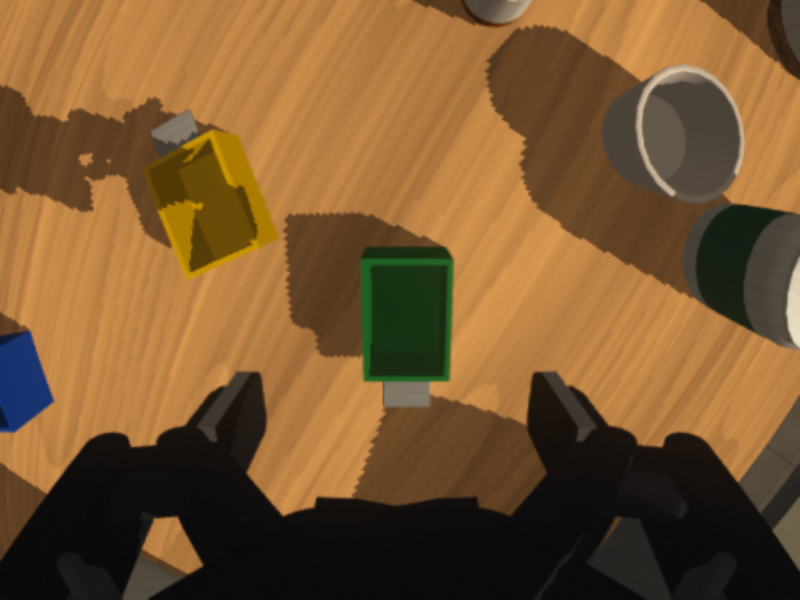

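Emit:
apply_moves(
  rows=[
    [-0.35, 0.15, 4, 0, 0, 0],
    [-0.35, 0.15, 8, 0, 0, 0],
    [-0.35, 0.15, 10.5, 0, 0, 0],
    [-0.4, 0.15, 11.5, 0, 0, 0],
    [-0.4, 0.15, 11.5, 0, 0, 0],
    [-0.4, 0.15, 11.5, 0, 0, 0],
  ],
)

```text
t: 11.15
tool_pos: [0.6012, -0.2033, 0.013]
tool_rot: [-1.594, -2.706, 0.002]
contact_force: [0.4, 0.4, 0.4]
opening: 0.0855
```

Emit:
apply_moves(
  rows=[
    [0, 0, 0, 0, 0, 0],
    [0, 0, 0, 0, 0, 0],
    [0, 0, 0, 0, 0, 0],
    [0, 0, 0, 0, 0, 0],
    [0, 0, 0, 0, 0, 0],
    [0, 0, 0, 0, 0, 0],
    [0, 0, 0, 0, 0, 0],
  ],
  grip=1,
  squeeze=40,
)

```text
t: 11.85
tool_pos: [0.6025, -0.2038, 0.0149]
tool_rot: [1.593, 2.705, -0.002]
contact_force: [-0.8, 0.1, 6.0]
opening: 0.0448
```

Emit:
apply_moves(
  rows=[
    [0, 0, -1, 0, 0, 0],
    [0, 0, -3, 0, 0, 0],
    [0, 0, -7, 0, 0, 0],
    [0, 0, -11, 0, 0, 0],
    [0, 0, -15, 0, 0, 0],
    [0, 0, -18, 0, 0, 0],
    [0, 0, -20, 0, 0, 0],
    [0, 0, -20, 0, 0, 0],
    [0, 0, -20, 0, 0, 0],
  ],
)

```text
t: 12.75
tool_pos: [0.6019, -0.2033, 0.2145]
tool_rot: [1.594, 2.706, -0.002]
contact_force: [-0.8, 0.5, -0.7]
opening: 0.0457
```

```bash
python3 - <<'E'
from h import *
im=snap('wrist','w8'); cv2.imwrite('pics/w8b.png',cv2.resize(im['color'],(800,600)))
E
python3 go.py .5925,.31,.21,-77.1
```

```text
t 12.8 pos [ 0.6014 -0.2031  0.2131] theta 29.0 q [-25.   5.  92.  -0.  83. -54.] open 0.0449 F [-0.3  0.1 -0.8]
.5925,.31,.21,-77.1 -> [45.3, 24.1, 0.28, -0.02, 0.02, 21.22]
```

View pics/w8b.png

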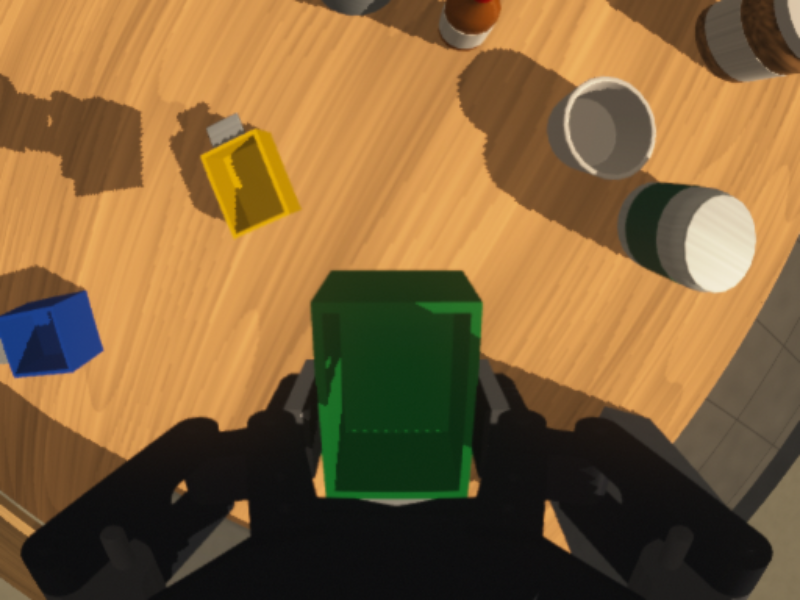

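Emit:
apply_moves(
  rows=[
    [1.5, 0.8, 0, 0, 0, 0.7],
    [4, 2.1, 0, 0, 0, 1.9],
    [7, 3.7, 0, 0, 0, 3.3],
    [10, 5.3, 0, 0, 0, 4.7],
    [13, 6.9, 0, 0, 0, 6.1],
    [16, 8.5, 0, 0, 0, 7.5],
    [19, 10.1, 0, 0, 0, 8.9],
    [22, 11.7, 0, 0, 0, 10.3],
    [25, 13.3, 0, 0, 0, 11.7],
    [28, 14.9, 0, 0, 0, 13.1],
    [31, 16.5, 0, 0, 0, 14.5],
    [34, 18.1, 0, 0, 0, 15.9],
    [37, 19.7, 0, 0, 0, 17.3],
    [40, 21.3, 0, 0, 0, 18.7],
    [43, 22.9, 0, 0, 0, 20.2],
    [44.5, 23.7, 0, 0, 0, 21],
    [45.2, 24.1, 0, 0, 0, 21.2],
    [45.2, 24.1, 0, 0, 0, 21.2],
    [45.2, 24.1, 0, 0, 0, 21.2],
    [45.2, 24.1, 0, 0, 0, 21.2],
  ],
)

```text
t: 14.8
tool_pos: [0.593, 0.3079, 0.2123]
tool_rot: [3.121, 0.355, -0.004]
contact_force: [0.2, -0.2, -1.4]
opening: 0.0451
```

```bash
python3 go.py .5917,.31,.056,-77.1
```

```text
t 14.8 pos [0.593  0.3079 0.2123] theta -77.0 q [21.  9. 87. -0. 83. 98.] open 0.0451 F [ 0.2 -0.2 -1.4]
.5917,.31,.056,-77.1 -> [-0.05, -0.24, 15.63, 0.01, 0.03, 0.01]
```

Emit:
apply_moves(
  rows=[
    [-0.1, -0.2, 4, 0, 0, 0],
    [-0.1, -0.2, 8, 0, 0, 0],
    [-0.1, -0.2, 12, 0, 0, 0],
    [-0.2, -0.2, 14.5, 0, 0, 0],
    [-0.2, -0.2, 15.8, 0, 0, 0],
    [-0.2, -0.2, 15.8, 0, 0, 0],
    [-0.2, -0.2, 15.8, 0, 0, 0],
  ],
)

```text
t: 15.5
tool_pos: [0.5915, 0.3092, 0.056]
tool_rot: [3.121, 0.354, 0.0]
contact_force: [-0.1, -0.4, -0.7]
opening: 0.0455
```

```bash
python3 - <<'E'
from h import *
im=snap('wrist','w9'); cv2.imwrite('pics/w9b.png',cv2.resize(im['color'],(800,600)))
E
python3 go.py .5917,.31,.019,-77.1
```

```text
t 15.6 pos [0.592  0.3096 0.0568] theta -77.0 q [21. 18. 93. -0. 69. 98.] open 0.0455 F [ 0.4  0.2 -0.4]
.5917,.31,.019,-77.1 -> [-0.03, -0.05, 3.78, 0.0, -0.02, 0.01]
```

View pics/w9b.png

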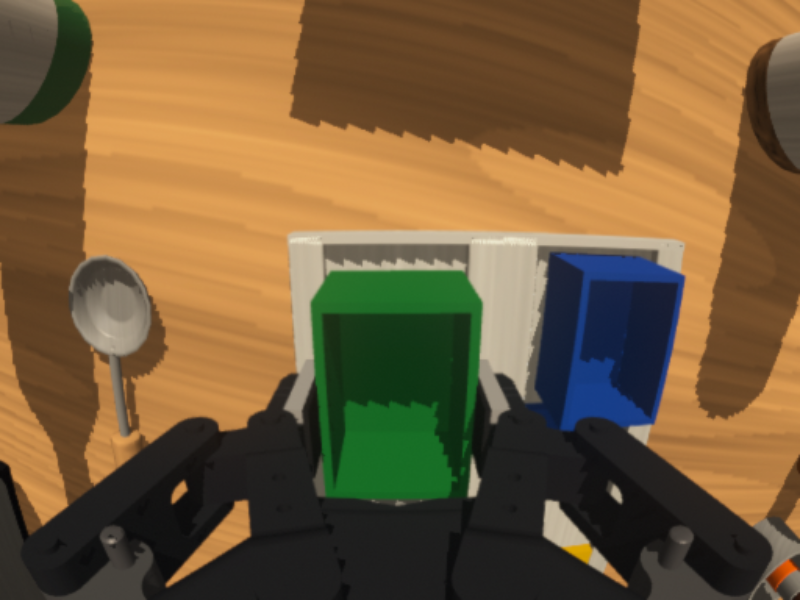

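Emit:
apply_moves(
  rows=[
    [-0.1, 0, 1, 0, 0, 0],
    [-0.1, 0, 2, 0, 0, 0],
    [-0.1, 0, 3, 0, 0, 0],
    [-0.1, 0, 3.8, 0, 0, 0],
    [-0.1, 0, 3.9, 0, 0, 0],
    [-0.1, 0, 3.9, 0, 0, 0],
    [-0.1, 0, 3.9, 0, 0, 0],
  ],
)

```text
t: 16.25
tool_pos: [0.5909, 0.3093, 0.0187]
tool_rot: [3.121, 0.355, 0.0]
contact_force: [-4.1, -2.7, 7.6]
opening: 0.0452
```

Emit:
apply_moves(
  rows=[
    [0, 0, 0, 0, 0, 0],
    [0, 0, 0, 0, 0, 0],
    [0, 0, 0, 0, 0, 0],
    [0, 0, 0, 0, 0, 0],
    [0, 0, -1, 0, 0, 0],
    [0, 0, -3, 0, 0, 0],
    [0, 0, -7, 0, 0, 0],
    [0, 0, -11, 0, 0, 0],
    [0, 0, -15, 0, 0, 0],
    [0, 0, -19, 0, 0, 0],
    [0, 0, -19, 0, 0, 0],
    [0, 0, -19, 0, 0, 0],
  ],
  grip=0.25,
)

```text
t: 17.45
tool_pos: [0.5917, 0.3097, 0.2113]
tool_rot: [-3.121, -0.355, -0.007]
contact_force: [-1.2, 0.3, -0.0]
opening: 0.0641
```

```bash
python3 - <<'E'
from h import *
im=snap('wrist','w10'); cv2.imwrite('pics/w10b.png',cv2.resize(im['color'],(800,600)))
snap('scene','sc10')
from fit import *
im=load('sc10')
for col,p in (('yellow',(.476,-.2)),):
    for s,c,m in blobs(im,col):
        w=px2w(im,*c,.02)[:2]
        if np.hypot(*(w-p))<.1 and w[1]<-.1: print(col,w)
E
python3 go.py .4754,-.1996,.21,-129.6
```

```text
yellow [ 0.47454477 -0.19920491]
t 17.6 pos [0.5901 0.3091 0.2073] theta -77.0 q [21.  9. 88. -0. 83. 98.] open 0.0643 F [-0.3  0.4 -0.2]
.4754,-.1996,.21,-129.6 -> [-22.59, 47.0, -0.19, 0.02, 0.02, 10.51]
```

View pics/w10b.png

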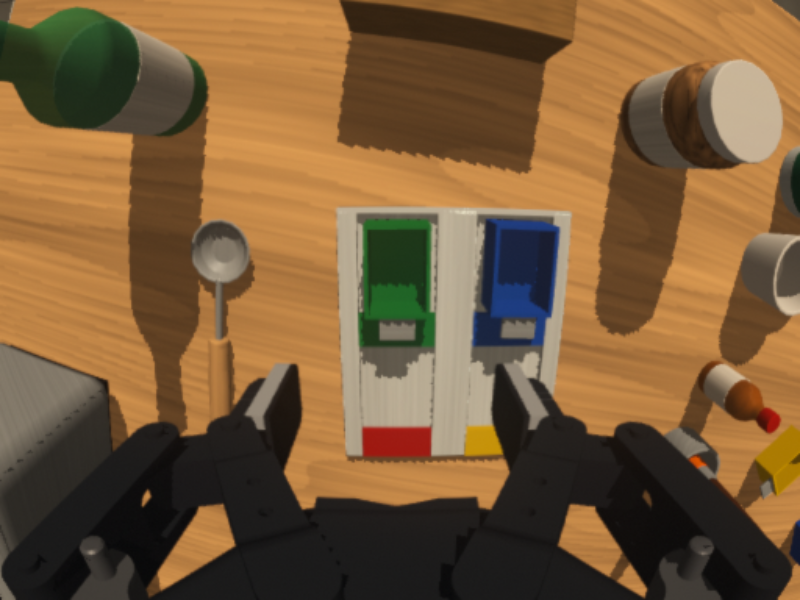

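Emit:
apply_moves(
  rows=[
    [-2, 4, -2, 0, 0, 1],
    [-22.6, 47, -2, 0, 0, 10.5],
    [-22.6, 47, -2, 0, 0, 10.5],
    [-22.6, 47, -2, 0, 0, 10.5],
    [-22.6, 47, -2, 0, 0, 10.5],
    [-22.6, 47, -2, 0, 0, 10.5],
    [-22.6, 47, -2, 0, 0, 10.5],
    [-22.6, 47, -2, 0, 0, 10.5],
    [-22.6, 47, -2, 0, 0, 10.5],
    [-22.6, 47, -2, 0, 0, 10.5],
    [-22.6, 47, -2, 0, 0, 10.5],
    [-22.6, 47, -2, 0, 0, 10.5],
    [-22.6, 47, -2, 0, 0, 10.5],
    [-22.6, 47, -2, 0, 0, 10.5],
    [-22.6, 47, 5, 0, 0, 10.5],
    [-22.6, 47, 8, 0, 0, 10.5],
    [-22.6, 47, 8, 0, 0, 10.5],
  ],
  grip=0,
)

```text
t: 19.25
tool_pos: [0.4702, -0.1952, 0.1197]
tool_rot: [-2.956, 1.059, 0.027]
contact_force: [-1.0, 0.3, -1.2]
opening: 0.0857
```

```bash
python3 - <<'E'
from h import *
im=snap('wrist','w11'); cv2.imwrite('pics/w11b.png',cv2.resize(im['color'],(800,600)))
E
python3 go.py .4754,-.1996,.012,-129.6
```

```text
t 19.3 pos [ 0.4726 -0.1968  0.1241] theta -129.4 q [-31.  -7. 113.  -0.  75.  99.] open 0.0852 F [0.1 0.  0.2]
.4754,-.1996,.012,-129.6 -> [0.5, 0.0, 11.21, 0.04, 0.11, 0.04]
```

View pics/w11b.png

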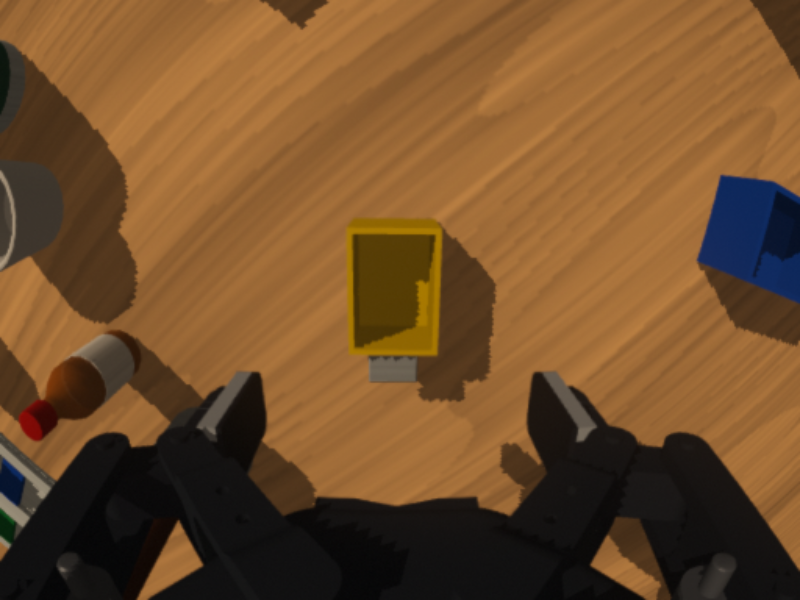

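Emit:
apply_moves(
  rows=[
    [0.4, 0, 4, 0, 0.1, 0],
    [0.4, 0, 8, 0, 0.1, 0],
    [0.4, 0, 10.5, 0, 0.1, 0],
    [0.4, 0, 11.5, 0, 0.1, 0],
    [0.4, 0, 11.5, 0, 0.1, 0],
    [0.4, 0, 11.5, 0, 0.1, 0],
  ],
)

```text
t: 19.9
tool_pos: [0.4768, -0.1999, 0.0119]
tool_rot: [2.954, -1.058, 0.003]
contact_force: [0.4, 0.2, 1.0]
opening: 0.0853
```

Emit:
apply_moves(
  rows=[
    [0, 0, 0, 0, 0, 0],
    [0, 0, 0, 0, 0, 0],
    [0, 0, 0, 0, 0, 0],
    [0, 0, 0, 0, 0, 0],
    [0, 0, 0, 0, 0, 0],
    [0, 0, 0, 0, 0, 0],
    [0, 0, 0, 0, 0, 0],
  ],
  grip=1,
  squeeze=40,
)

```text
t: 20.6
tool_pos: [0.478, -0.2006, 0.0136]
tool_rot: [2.954, -1.058, 0.008]
contact_force: [-0.3, 0.4, 5.1]
opening: 0.0453
```

Emit:
apply_moves(
  rows=[
    [0, 0, -1, 0, 0, 0],
    [0, 0, -3, 0, 0, 0],
    [0, 0, -7, 0, 0, 0],
    [0, 0, -11, 0, 0, 0],
    [0, 0, -15, 0, 0, 0],
    [0, 0, -18, 0, 0, 0],
    [0, 0, -21, 0, 0, 0],
    [0, 0, -21, 0, 0, 0],
    [0, 0, -21, 0, 0, 0],
  ],
)

```text
t: 21.5
tool_pos: [0.4774, -0.1995, 0.2242]
tool_rot: [2.954, -1.058, 0.009]
contact_force: [0.1, 0.3, -2.1]
opening: 0.0452
```

```bash
python3 - <<'E'
from h import *
im=snap('wrist','w12'); cv2.imwrite('pics/w12b.png',cv2.resize(im['color'],(800,600)))
E
python3 go.py .51,.199,.22,-77.1
```

```text
t 21.6 pos [ 0.4767 -0.1991  0.2226] theta -129.4 q [-31. -12. 107.  -0.  84.  99.] open 0.0455 F [-0.5 -0.1 -0.8]
.51,.199,.22,-77.1 -> [-22.7, -32.88, 0.09, 0.05, -0.03, -10.46]
```

View pics/w12b.png

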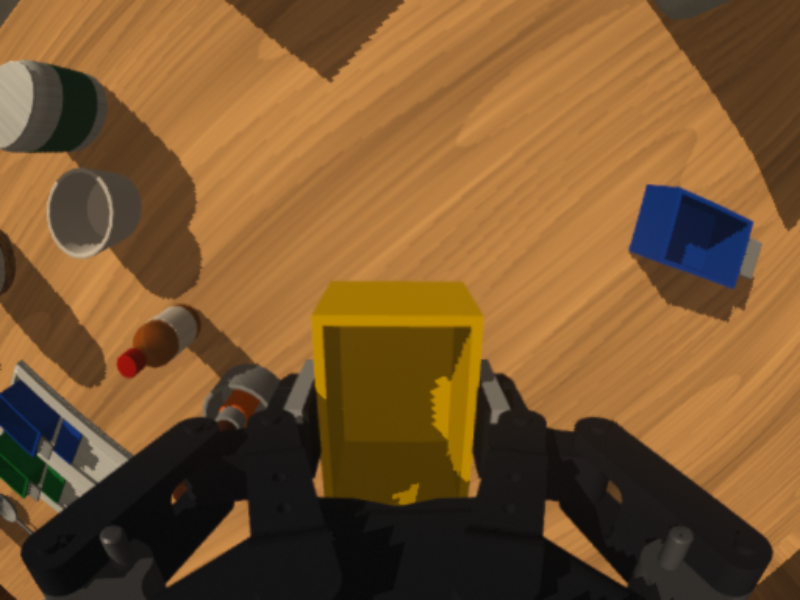

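```bash
python3 - <<'E'
from held import *
o=ctrl.get_obs(); held('w12',[(315,317),(482,317),(469,500),(325,500)],.0264,o)
E
```

```text
tin offset in tool xy (mm) [[ 31.6 -21.9 -26.3]
 [ 31.6  23.3 -26.2]
 [-31.5  23.9 -26.5]
 [-31.4 -23.2 -26.6]] mean [  0.06736152   0.53855704 -26.39878175]
0.04525133522963791 0.06309398022940385
```

Emit:
apply_moves(
  rows=[
    [-1.2, -1.8, -0.5, 0, 0, -0.6],
    [-3, -4.3, -0.5, 0, 0, -1.4],
    [-5, -7.3, -0.5, 0, 0, -2.3],
    [-7, -10.2, -0.5, 0, 0, -3.2],
    [-9, -13.1, -0.5, 0, 0, -4.2],
    [-11, -16, -0.5, 0, 0, -5.1],
    [-13, -18.9, -0.5, 0, 0, -6],
    [-15, -21.8, -0.5, 0, 0, -6.9],
    [-17, -24.7, -0.5, 0, 0, -7.8],
    [-19, -27.6, -0.5, 0, 0, -8.8],
    [-21, -30.5, -0.5, 0, 0, -9.7],
    [-22, -32, -0.2, 0, 0, -10.2],
    [-22.7, -33, 0, 0, 0, -10.4],
    [-22.7, -33, 0, 0, 0, -10.4],
    [-22.7, -33, 0, 0, 0, -10.4],
    [-22.7, -33, 0, 0, 0, -10.4],
  ],
)

```text
t: 23.15
tool_pos: [0.5107, 0.199, 0.2206]
tool_rot: [3.118, 0.342, 0.001]
contact_force: [-0.0, 0.6, -0.8]
opening: 0.0453
```

```bash
python3 go.py .5112,.1992,.056,-77.1
```

```text
t 23.1 pos [0.5107 0.199  0.2206] theta -77.5 q [ 14.  -7. 103.  -0.  84.  91.] open 0.0453 F [-0.   0.6 -0.8]
.5112,.1992,.056,-77.1 -> [0.05, -0.1, 16.46, 0.06, -0.0, -0.08]
```

Emit:
apply_moves(
  rows=[
    [0, -0.1, 4, 0, 0, 0],
    [0, -0.1, 8, 0, 0, 0],
    [0, -0.1, 12, 0, 0, 0],
    [0, -0.1, 14.5, 0, 0, 0],
    [0, -0.1, 16.5, 0, 0, 0],
    [0, -0.1, 16.5, 0, 0, 0],
    [0, -0.1, 16.5, 0, 0, 0],
  ],
)

```text
t: 23.85
tool_pos: [0.5111, 0.1985, 0.0561]
tool_rot: [3.118, 0.34, 0.002]
contact_force: [0.7, 0.4, -0.7]
opening: 0.0455
```

```bash
python3 - <<'E'
from h import *
im=snap('wrist','w13'); cv2.imwrite('pics/w13b.png',cv2.resize(im['color'],(800,600)))
E
python3 go.py .5114,.1993,.018,-77.1
```

```text
t 23.9 pos [0.5118 0.1989 0.0571] theta -77.5 q [ 14.   3. 110.  -0.  67.  91.] open 0.0454 F [ 0.4 -0.5  0.3]
.5114,.1993,.018,-77.1 -> [-0.04, -0.07, 3.91, 0.06, -0.03, -0.09]
```

View pics/w13b.png

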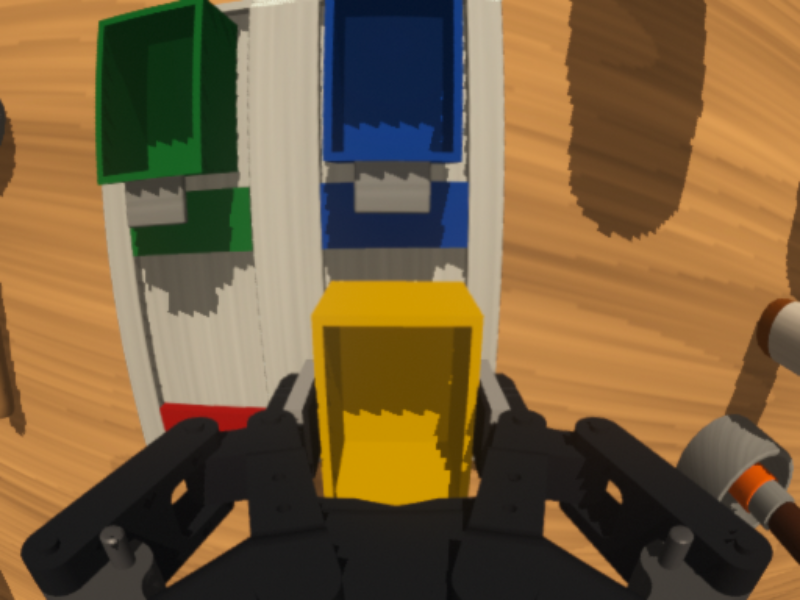

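Emit:
apply_moves(
  rows=[
    [-0.1, -0.05, 1, 0, 0, 0],
    [-0.1, -0.05, 2, 0, 0, 0],
    [-0.1, -0.05, 3, 0, 0, 0],
    [-0.1, -0.05, 3.8, 0, 0, 0],
    [-0.1, -0.05, 4, 0, 0, 0],
    [-0.1, -0.05, 4, 0, 0, 0],
    [-0.1, -0.05, 4, 0, 0, 0],
  ],
)

```text
t: 24.6
tool_pos: [0.5106, 0.1989, 0.0174]
tool_rot: [3.118, 0.341, 0.002]
contact_force: [-4.7, -0.7, 6.5]
opening: 0.0454
```

Emit:
apply_moves(
  rows=[
    [0, 0, 0, 0, 0, 0],
    [0, 0, 0, 0, 0, 0],
    [0, 0, 0, 0, 0, 0],
    [0, 0, 0, 0, 0, 0],
    [0, 0, -1, 0, 0, 0],
    [0, 0, -3, 0, 0, 0],
    [0, 0, -7, 0, 0, 0],
    [0, 0, -11, 0, 0, 0],
    [0, 0, -15, 0, 0, 0],
    [0, 0, -19, 0, 0, 0],
    [0, 0, -22, 0, 0, 0],
    [-5, 0, -22, 0, 0, 0],
    [-5, 0, -22, 0, 0, 0],
  ],
  grip=0.25,
)

```text
t: 25.9
tool_pos: [0.4572, 0.1886, 0.2371]
tool_rot: [3.117, 0.342, -0.001]
contact_force: [0.3, 0.2, -1.4]
opening: 0.064
```

```bash
python3 - <<'E'
from h import *
im=snap('wrist','w14'); cv2.imwrite('pics/w14b.png',cv2.resize(im['color'],(800,600)))
im=snap('top','top14'); cv2.imwrite('pics/top14b.png',cv2.resize(im['color'],(800,600)))
im=snap('scene','sc14'); cv2.imwrite('pics/sc14b.png',cv2.resize(im['color'][110:330,110:400],None,fx=2.7,fy=2.7,interpolation=cv2.INTER_CUBIC))
E
python3 go.py
```

```text
t 26.1 pos [0.4614 0.1893 0.238 ] theta -77.5 q [ 14. -15. 108.  -0.  86.  91.] open 0.0642 F [ 0.5 -0.5  0.4]
```

View pics/w14b.png

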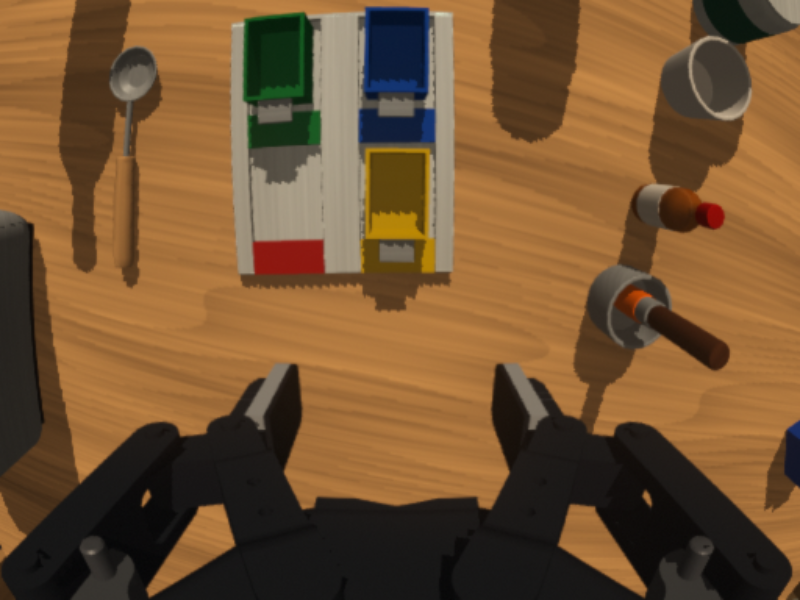

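View pics/top14b.png

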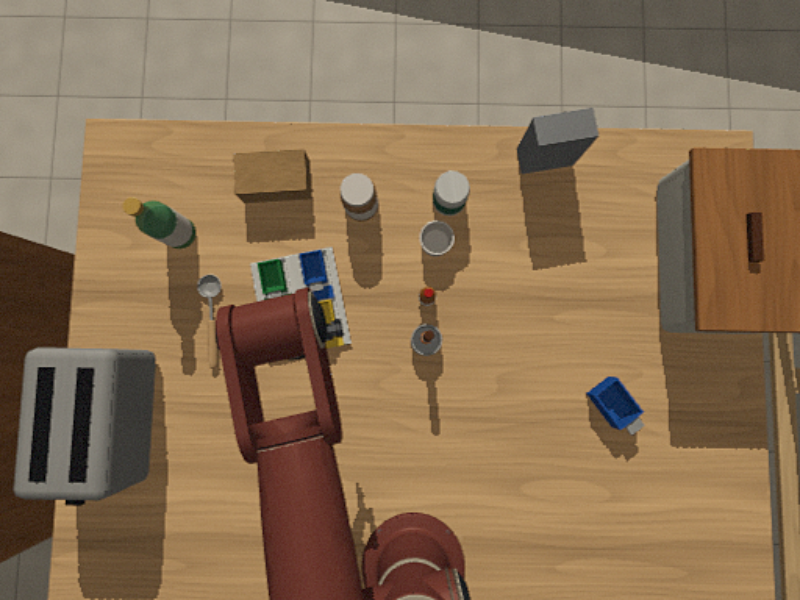

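View pics/sc14b.png

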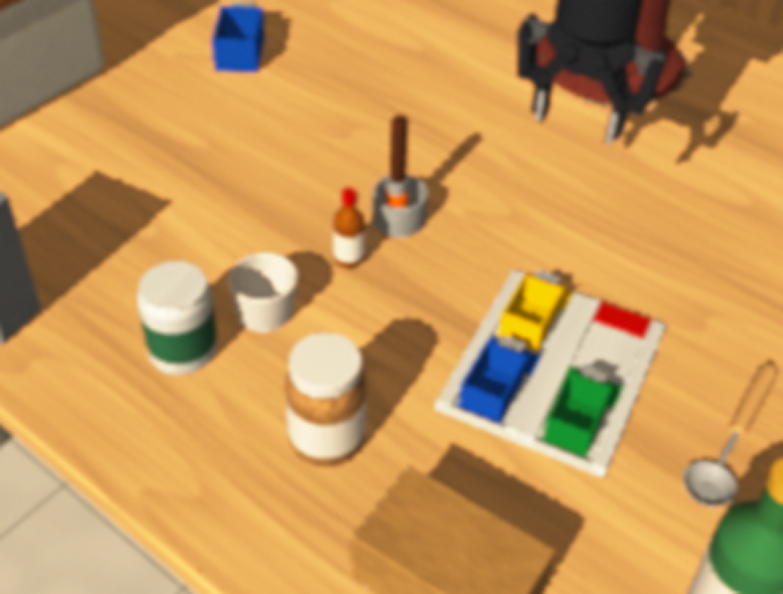

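```bash
python3 - <<'E'
from h import *
t=load('top14'); s=load('sc14'); w=load('w14')
def crop(im,x0,y0,x1,y1,f): return cv2.resize(im['color'][y0:y1,x0:x1],None,fx=f,fy=f,interpolation=cv2.INTER_CUBIC)
cv2.imwrite('pics/c1.png',crop(t,255,135,305,245,5))
cv2.imwrite('pics/c2.png',crop(s,185,140,285,240,6))
cv2.imwrite('pics/c3.png',crop(w,360,10,490,250,2.5) if 0 else cv2.resize(w['color'][10:250,360:490],None,fx=2.5,fy=2.5))
a=[cv2.copyMakeBorder(cv2.imread(f'pics/c{i}.png'),0,0,0,5,cv2.BORDER_CONSTANT) for i in(1,3)]
h=max(i.shape[0] for i in a); cv2.imwrite('pics/c13.png',np.hstack([cv2.copyMakeBorder(i,0,h-i.shape[0],0,0,cv2.BORDER_CONSTANT) for i in a]))
E
```

```text
(no output)
```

View pics/c13.png

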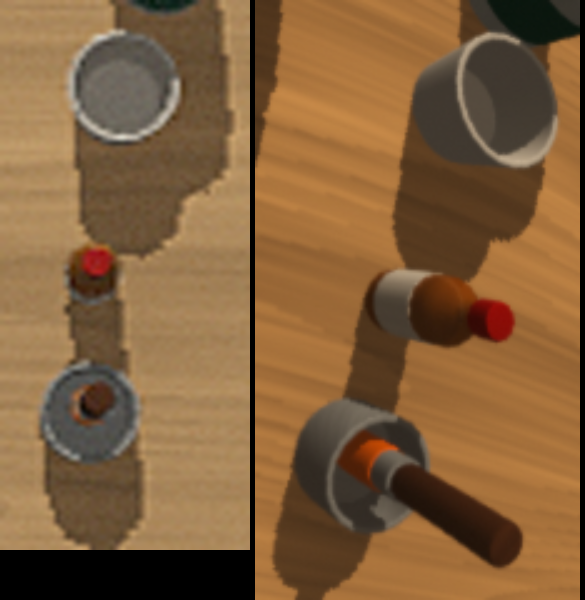

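View pics/c2.png

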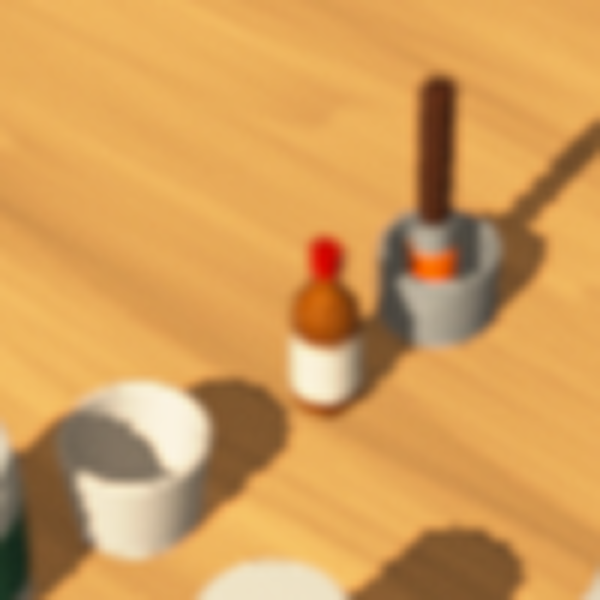

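```bash
python3 - <<'E'
from h import *
t=load('top14'); s=load('sc14'); w=load('w14')
T=lambda u,v:((u+.5)/5-.5+255,(v+.5)/5-.5+135)
S=lambda u,v:((u+.5)/6-.5+185,(v+.5)/6-.5+140)
W=lambda u,v:((u-255+.5)/2.5-.5+360,(v+.5)/2.5-.5+10)
print('pot top',px2w(t,*T(125,87),.055)); 
for a in ((71,87),(179,87),(125,33),(125,141)): print(px2w(t,*T(*a),.055))
print('pot sc'); 
for a in ((59,435),(211,435),(140,382),(128,488)): print(px2w(s,*S(*a),.055))
print('holder top')
for a in ((41,412),(138,412),(90,362),(90,461)): print(px2w(t,*T(*a),.045))
print('holder sc')
for a in ((379,255),(502,255)): print(px2w(s,*S(*a),.045))
print('brush top/sc/wrist',px2w(t,*T(97,400),.155),px2w(s,*S(439,82),.155),px2w(w,*W(507,545),.155,True))
print('sauce', px2w(t,*T(97,262),.105),'base brush ferrule wr',px2w(w,*W(386,472),.062,True))
# triangulate brush top from top+scene+wrist
A=[];b=[]
for im,(u,v),f in((t,T(97,400),0),(s,S(439,82),0),(w,W(507,545),1)):
    p=px2w(im,u,v,.155,f); q=px2w(im,u,v,.10,f); d=(p-q)/np.linalg.norm(p-q); M=np.eye(3)-np.outer(d,d); A.append(M); b.append(M@p)
print('tri',np.linalg.lstsq(np.vstack(A),np.hstack(b),rcond=None)[0])
E
```

```text
pot top [ 0.67724546 -0.03974459  0.055     ]
[ 0.67663404 -0.00431913  0.055     ]
[ 0.67785704 -0.07517968  0.055     ]
[ 0.71337412 -0.03934564  0.055     ]
[ 0.64134221 -0.04014104  0.055     ]
pot sc
[ 0.70050747 -0.06490611  0.055     ]
[ 0.65293358 -0.0090661   0.055     ]
[ 0.64880727 -0.06057871  0.055     ]
[ 0.70406134 -0.01520105  0.055     ]
holder top
[0.46392228 0.01190553 0.045     ]
[ 0.46495792 -0.05108012  0.045     ]
[ 0.49693238 -0.01948463  0.045     ]
[ 0.43278688 -0.02032095  0.045     ]
holder sc
[ 0.49010909 -0.03853485  0.045     ]
[0.4474381  0.01121234 0.045     ]
brush top/sc/wrist [ 0.46801049 -0.02007072  0.155     ] [ 0.46593205 -0.02118866  0.155     ] [ 0.47075816 -0.02011262  0.155     ]
sauce [ 0.55565263 -0.02093522  0.105     ] base brush ferrule wr [ 0.47100973 -0.01140147  0.062     ]
tri [ 0.46903472 -0.01960583  0.15646135]
```

```bash
python3 - <<'E'
from h import *
t=load('top14'); s=load('sc14'); w=load('w14')
o=[]
for im,f,(x0,y0,x1,y1) in((t,0,(255,195,295,235)),(s,0,(235,145,275,205)),(w,1,(370,160,480,250))):
    k=300/(y1-y0)
    c=cv2.resize(im['color'][y0:y1,x0:x1],None,fx=k,fy=k,interpolation=cv2.INTER_CUBIC)
    for z in (.005,.05,.067,.11,.155):
        p=w2px(im,(.4685,-.0203,z),f); q=((p-[x0,y0]+.5)*k).astype(int); cv2.circle(c,tuple(int(a) for a in q),3,(255,255,0),-1)
    for a in np.linspace(0,6.28,40):
        p=w2px(im,(.466+.033*np.cos(a),-.0185+.033*np.sin(a),.045),f); q=((p-[x0,y0]+.5)*k).astype(int); cv2.circle(c,tuple(int(a) for a in q),1,(255,0,255),-1)
    o.append(c)
cv2.imwrite('pics/ov.png',np.hstack(o))
E
```

```text
(no output)
```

View pics/ov.png

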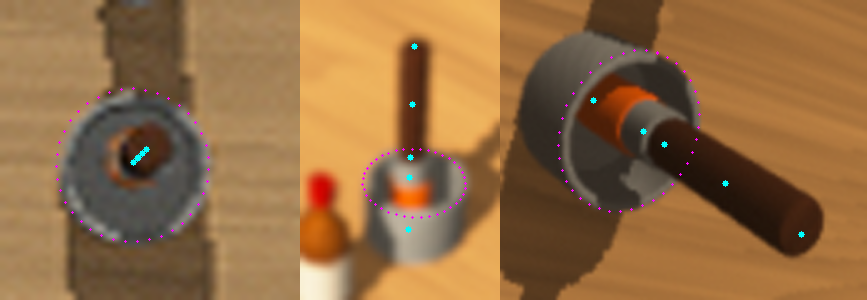

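```bash
python3 go.py .469,-.02,.24,-90
```

```text
t 26.1 pos [0.4614 0.1893 0.238 ] theta -77.5 q [ 14. -15. 108.  -0.  86.  91.] open 0.0642 F [ 0.5 -0.5  0.4]
.469,-.02,.24,-90 -> [-3.78, 20.6, -0.1, 0.06, -0.03, 2.5]
```

Emit:
apply_moves(
  rows=[
    [-3.8, 20.6, -0.1, 0, 0, 2.5],
    [-3.8, 20.6, -0.1, 0, 0, 2.5],
    [-3.8, 20.6, -0.1, 0, 0, 2.5],
    [-3.8, 20.6, -0.1, 0, 0, 2.5],
    [-3.8, 20.6, -0.1, 0, 0, 2.5],
    [-3.8, 20.6, -0.1, 0, 0, 2.5],
    [-3.8, 20.6, -0.1, 0, 0, 2.5],
    [-3.8, 20.6, -0.1, 0, 0, 2.5],
  ],
  grip=0,
)

```text
t: 26.85
tool_pos: [0.469, -0.0188, 0.2399]
tool_rot: [3.137, 0.003, 0.005]
contact_force: [0.1, -0.5, 0.3]
opening: 0.0855
```

```bash
python3 - <<'E'
from h import *
im=snap('wrist','w15'); cv2.imwrite('pics/w15b.png',cv2.resize(im['color'],(800,600)))
E
python3 go.py .469,-.02,.10,-90
```

```text
t 26.9 pos [ 0.469  -0.0187  0.24  ] theta -89.9 q [-11. -20. 112.  -0.  87.  79.] open 0.0857 F [ 1.3  0.5 -0.5]
.469,-.02,.10,-90 -> [-0.04, 0.07, 14.0, 0.05, -0.04, 0.02]
```

View pics/w15b.png

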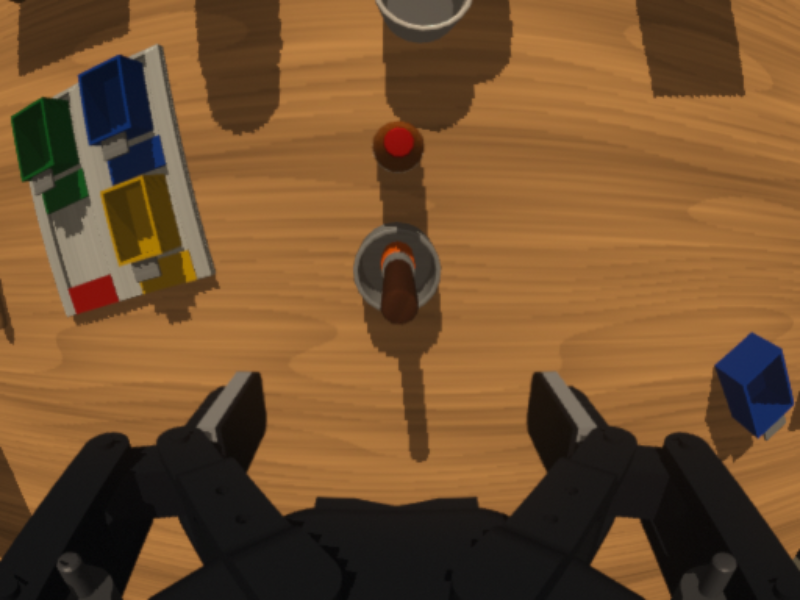

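```bash
python3 - <<'E'
from h import *
im=load('w15')
f=lambda u,v,z: px2w(im,u/1.5625-.2,v/1.5625-.2,z,True)
print(f(400,306,.155),f(397,262,.05),'holder',f(356,268,.045),f(440,268,.045),f(398,225,.045),f(398,313,.045))
E
```

```text
[ 0.47081659 -0.02107693  0.155     ] [ 0.47351116 -0.02006599  0.05      ] holder [0.46803717 0.01041611 0.045     ] [ 0.46811252 -0.05214841  0.045     ] [ 0.50012409 -0.02076609  0.045     ] [ 0.43304581 -0.02094028  0.045     ]
```

Emit:
apply_moves(
  rows=[
    [0.1, 0.15, 4, 0, 0, 0],
    [0.1, 0.15, 8, 0, 0, 0],
    [0, 0.15, 11, 0, 0, 0],
    [0, 0.15, 13, 0, 0, 0],
    [0, 0.15, 14, 0, 0, 0],
    [0, 0.15, 14, 0, 0, 0],
    [0, 0.15, 14, 0, 0, 0],
  ],
)

```text
t: 27.6
tool_pos: [0.4702, -0.0205, 0.1011]
tool_rot: [3.137, 0.005, 0.007]
contact_force: [0.4, 1.3, 0.1]
opening: 0.0854
```

```bash
python3 go.py .470,-.0205,.10,-90
```

```text
t 27.6 pos [ 0.4702 -0.0205  0.1011] theta -89.8 q [-11. -12. 120.  -0.  72.  78.] open 0.0854 F [0.4 1.3 0.1]
.470,-.0205,.10,-90 -> [-0.02, 0.0, 0.11, 0.05, -0.05, 0.03]
```

Emit:
apply_moves(
  rows=[
    [0, 0, 0, 0, 0, 0],
    [0, 0, 0, 0, 0, 0],
    [0, 0, 0, 0, 0, 0],
    [0, 0, 0, 0, 0, 0],
    [0, 0, 0, 0, 0, 0],
    [0, 0, 0, 0, 0, 0],
    [0, 0, 0, 0, 0, 0],
    [0, 0, 0, 0, 0, 0],
    [0, 0, 0, 0, 0, 0],
  ],
  grip=1,
  squeeze=70,
)

```text
t: 28.5
tool_pos: [0.4707, -0.0206, 0.1016]
tool_rot: [3.137, 0.004, 0.009]
contact_force: [0.0, -0.1, 4.0]
opening: 0.0185
```

```bash
python3 - <<'E'
from h import *
im=snap('wrist','w16'); cv2.imwrite('pics/w16b.png',cv2.resize(im['color'],(800,600)))
E
python3 go.py .470,-.0205,.10,-90
```

```text
t 28.6 pos [ 0.4707 -0.0206  0.1016] theta -89.8 q [-11. -12. 120.  -0.  72.  78.] open 0.0186 F [0.2 0.2 4.1]
.470,-.0205,.10,-90 -> [-0.07, -0.01, 0.16, 0.06, -0.07, 0.03]
```

View pics/w16b.png

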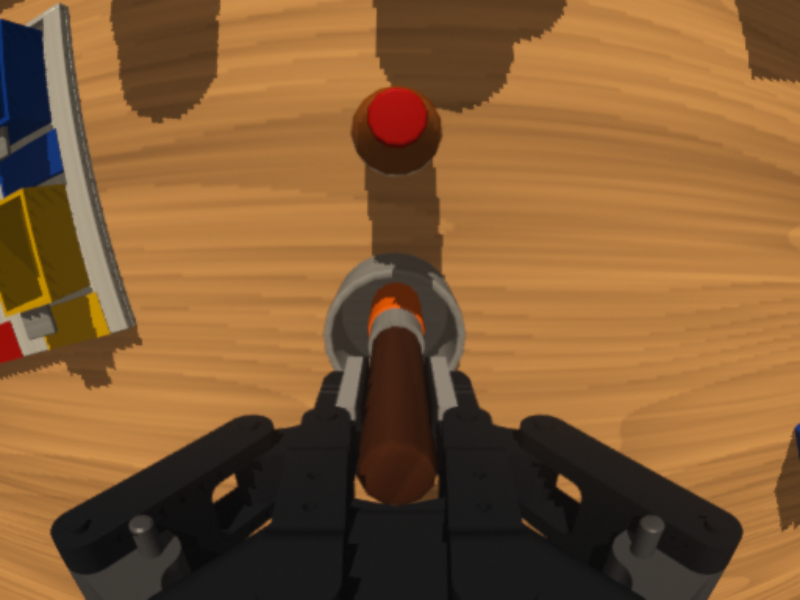

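Emit:
apply_moves(
  rows=[
    [0, 0, -1, 0, 0, 0],
    [0, 0, -3, 0, 0, 0],
    [0, 0, -6, 0, 0, 0],
    [0, 0, -9, 0, 0, 0],
    [0, 0, -12, 0, 0, 0],
    [0, 0, -15, 0, 0, 0],
    [0, 0, -15, 0, 0, 0],
    [0, 0, -15, 0, 0, 0],
  ],
)

```text
t: 29.35
tool_pos: [0.4697, -0.0198, 0.2517]
tool_rot: [3.136, 0.005, 0.009]
contact_force: [-0.8, 0.5, -1.8]
opening: 0.0187
```

```bash
python3 - <<'E'
from h import *
im=snap('wrist','w17'); cv2.imwrite('pics/w17b.png',cv2.resize(im['color'],(800,600)))
im=snap('scene','sc17'); cv2.imwrite('pics/sc17b.png',cv2.resize(im['color'][60:260,150:350],None,fx=3,fy=3,interpolation=cv2.INTER_CUBIC))
E
python3 go.py .677,-.039,.25,-90
```

```text
t 29.4 pos [ 0.4688 -0.0196  0.2496] theta -89.8 q [-11. -20. 111.  -0.  88.  78.] open 0.0186 F [-1.  -0.4 -1. ]
.677,-.039,.25,-90 -> [20.81, 2.0, 0.02, 0.05, -0.03, 0.03]
```

View pics/w17b.png

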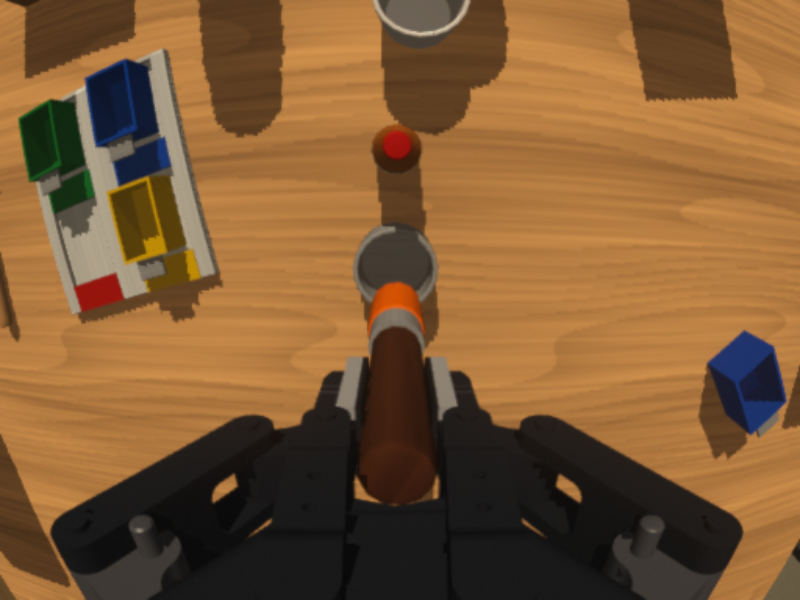

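View pics/sc17b.png

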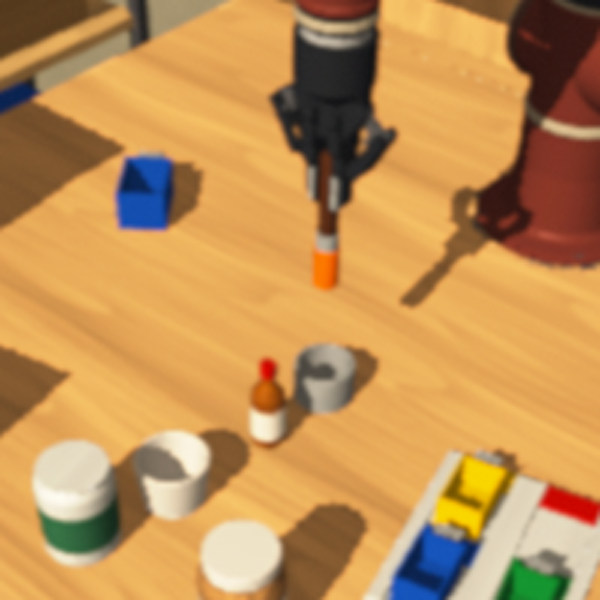

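```bash
python3 - <<'E'
from h import *
im=load('w17')
f=lambda u,v,z: px2w(im,u/1.5625-.2,v/1.5625-.2,z,True)
o=ctrl.get_obs(); p=o['tool_pos']
print(f(397,283,p[2]-.0966)-p,f(397,310,p[2]-.0966+.045)-p,f(397,330,p[2]-.0966+.062)-p,'handle top',f(397,500,p[2]+.0534)-p)
E
```

```text
[ 0.01177128 -0.00105352 -0.0966    ] [ 0.01013274 -0.00079763 -0.0516    ] [ 0.00664762 -0.0007112  -0.0346    ] handle top [-0.00849256 -0.00026282  0.0534    ]
```

Emit:
apply_moves(
  rows=[
    [2, 0.2, 0, 0, 0, 0],
    [5, 0.5, 0, 0, 0, 0],
    [8.5, 0.8, 0, 0, 0, 0],
    [12, 1.1, 0, 0, 0, 0],
    [15.5, 1.5, 0, 0, 0, 0],
    [18.5, 1.8, 0, 0, 0, 0],
    [20.2, 1.9, 0, 0, 0, 0],
    [20.9, 1.9, 0, 0, 0, 0],
    [20.9, 1.9, 0, 0, 0, 0],
    [20.9, 1.9, 0, 0, 0, 0],
    [20.9, 1.9, 0, 0, 0, 0],
  ],
)

```text
t: 30.55
tool_pos: [0.677, -0.0379, 0.2501]
tool_rot: [3.137, 0.005, 0.003]
contact_force: [0.7, -0.2, -0.6]
opening: 0.0187
```

```bash
python3 - <<'E'
from h import *
im=snap('wrist','w18'); cv2.imwrite('pics/w18b.png',cv2.resize(im['color'],(800,600)))
E
python3 go.py .678,-.039,.107,-90
```

```text
t 30.6 pos [ 0.6771 -0.0379  0.2503] theta -89.8 q [-9.  9. 84. -0. 87. 80.] open 0.0179 F [-0.1 -0.8 -0.8]
.678,-.039,.107,-90 -> [0.06, 0.05, 14.33, 0.05, -0.03, 0.03]
```

View pics/w18b.png

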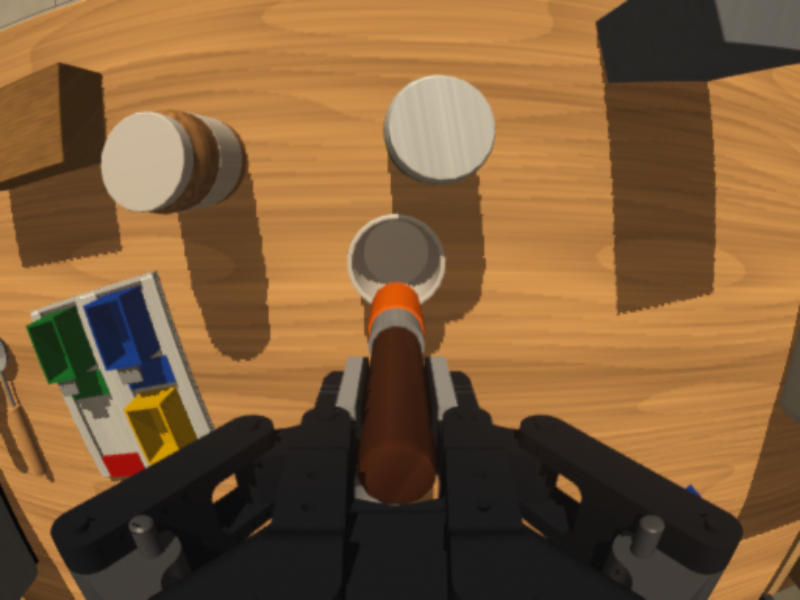

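```bash
python3 - <<'E'
from h import *
im=load('w18')
f=lambda u,v,z: px2w(im,u/1.5625-.2,v/1.5625-.2,z,True)
print(f(348,260,.055),f(446,260,.055),f(397,214,.055), 'can', f(440,183,.1),f(440,74,.1),f(385,128,.1))
E
```

```text
[ 0.68175873 -0.00279739  0.055     ] [ 0.68194025 -0.07559538  0.055     ] [ 0.7159016 -0.0390631  0.055    ] can [ 0.73980851 -0.06570884  0.1       ] [ 0.80980982 -0.06531655  0.1       ] [ 0.77431653 -0.03121276  0.1       ]
```

Emit:
apply_moves(
  rows=[
    [0.15, 0.1, 3, 0, 0, 0],
    [0.15, 0.1, 6, 0, 0, 0],
    [0.15, 0.1, 8.5, 0, 0, 0],
    [0.15, 0.1, 10.5, 0, 0, 0],
    [0.15, 0.1, 12, 0, 0, 0],
    [0.15, 0.1, 13, 0, 0, 0],
    [0.15, 0.1, 14, 0, 0, 0],
    [0.15, 0.1, 14.5, 0, 0, 0],
    [0.15, 0.1, 14.5, 0, 0, 0],
    [0.15, 0.1, 14.5, 0, 0, 0],
    [0.15, 0.1, 14.5, 0, 0, 0],
    [0.15, 0.1, 14.5, 0, 0, 0],
  ],
)

```text
t: 31.8
tool_pos: [0.6794, -0.0396, 0.1062]
tool_rot: [3.137, 0.005, 0.006]
contact_force: [0.2, 0.4, -0.5]
opening: 0.0183
```

```bash
python3 - <<'E'
from h import *
im=snap('scene','sc19'); cv2.imwrite('pics/sc19b.png',cv2.resize(im['color'][100:280,150:350],None,fx=3,fy=3,interpolation=cv2.INTER_CUBIC))
im=snap('wrist','w19'); cv2.imwrite('pics/w19b.png',cv2.resize(im['color'],(800,600)))
E
python3 go.py .679,-.039,.103,-90
```

```text
t 31.9 pos [ 0.6792 -0.0395  0.1059] theta -89.8 q [-10.  16.  90.  -0.  74.  80.] open 0.0187 F [ 0.3  0.1 -1.3]
.679,-.039,.103,-90 -> [-0.03, -0.06, 0.29, 0.05, -0.04, 0.03]
```

View pics/w19b.png

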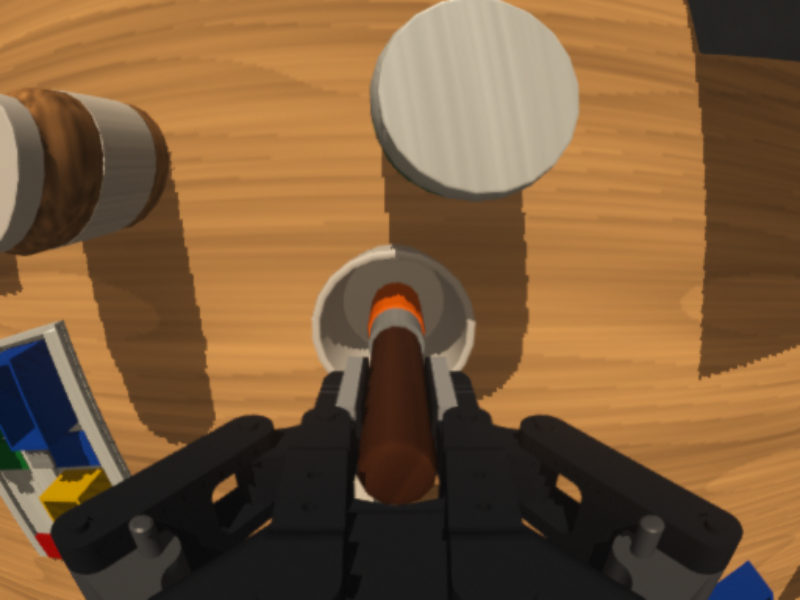

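View pics/sc19b.png

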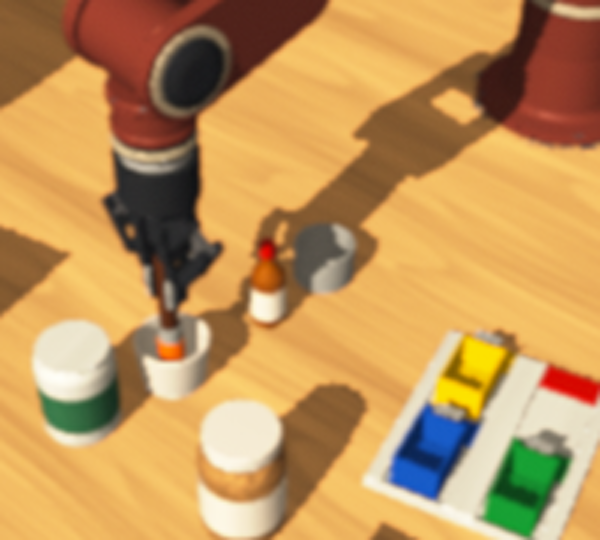

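Emit:
apply_moves(
  rows=[
    [0, 0, 0.15, 0, 0, 0],
    [0, 0, 0.15, 0, 0, 0],
    [0, 0, 0.15, 0, 0, 0],
    [0, 0, -1, 0, 0, 0],
    [0, 0, -3, 0, 0, 0],
    [0, 0, -6, 0, 0, 0],
    [0, 0, -9, 0, 0, 0],
    [0, 0, -12, 0, 0, 0],
    [0, 0, -15, 0, 0, 0],
    [0, 0, -15.5, 0, 0, 0],
    [0, 0, -15.5, 0, 0, 0],
  ],
)

```text
t: 33.0
tool_pos: [0.6794, -0.039, 0.2628]
tool_rot: [3.137, 0.005, 0.01]
contact_force: [0.0, 0.5, -0.3]
opening: 0.0183
```

```bash
python3 - <<'E'
from fit import *
snap('scene','sc20'); snap('top','top20')
for cam in ('sc20','top20','sc14'):
    im=load(cam)
    for col,p in (('yellow',(.5103,.199)),('green',(.5927,.310)),('blue',(.6127,.2224))):
        M=mask(im,col)>0
        yy,xx=np.mgrid[:M.shape[0],:M.shape[1]]
        h=sil(im,p[0],p[1],np.radians(13),z0=.004,L=.085,W=.065)
        g=np.zeros(M.shape,np.uint8); cv2.fillConvexPoly(g,h.astype(np.int32),1)
        m=M&(g>0)
        if m.sum()<30: continue
        x,f=fit(im,hullmask(m),(*p,np.radians(13)),z0=.004); print(cam,col,x[:2].round(4),np.degrees(x[2]).round(1),round(f,1),m.sum())
E
python3 go.py .511,.1992,.26,-90
```

```text
sc20 yellow [0.5054 0.1988] 7.7 11.7 383
sc20 green [0.5881 0.311 ] 10.1 8.7 502
sc20 blue [0.6081 0.2235] 8.2 13.9 499
top20 yellow [0.5037 0.1972] 16.2 38.4 302
top20 green [0.5859 0.3077] 14.4 36.3 313
top20 blue [0.6074 0.2218] 13.4 29.2 288
sc14 yellow [0.5051 0.1988] 8.5 12.4 378
sc14 green [0.5881 0.311 ] 10.1 8.7 502
sc14 blue [0.6081 0.2235] 8.2 13.9 499
t 33.1 pos [ 0.678  -0.0388  0.2589] theta -89.8 q [-9.  9. 83. -0. 88. 80.] open 0.0185 F [ 0.4  0.  -1.7]
.511,.1992,.26,-90 -> [-16.63, -23.84, -0.21, 0.05, -0.0, 0.03]
```

Emit:
apply_moves(
  rows=[
    [-1, -1.4, 0, 0, 0, 0],
    [-3, -4.3, 0, 0, 0, 0],
    [-5, -7.2, 0, 0, 0, 0],
    [-7, -10, 0, 0, 0, 0],
    [-9, -12.9, 0, 0, 0, 0],
    [-11, -15.8, 0, 0, 0, 0],
    [-13, -18.6, 0, 0, 0, 0],
    [-15, -21.5, 0, 0, 0, 0],
    [-16, -23, 0, 0, 0, 0],
    [-16.6, -23.9, 0, 0, 0, 0],
    [-16.6, -23.9, 0, 0, 0, 0],
    [-16.6, -23.9, 0, 0, 0, 0],
    [-16.6, -23.9, 0, 0, 0, 0],
  ],
)

```text
t: 34.4
tool_pos: [0.5116, 0.199, 0.2575]
tool_rot: [3.137, 0.003, -0.0]
contact_force: [-0.2, -1.5, -0.6]
opening: 0.0187
```

```bash
python3 - <<'E'
from h import *
im=snap('wrist','w21'); cv2.imwrite('pics/w21b.png',cv2.resize(im['color'],(800,600)))
E
python3 go.py .5113,.1992,.15,-90  .5113,.1992,.103,-90
```

```text
t 34.5 pos [0.5117 0.199  0.2576] theta -89.9 q [ 14.  -8. 101.  -0.  87. 104.] open 0.0182 F [-1.4  0.2 -0.1]
.5113,.1992,.15,-90 -> [-0.04, -0.07, 10.76, 0.05, -0.0, 0.02]
.5113,.1992,.103,-90 -> [-0.04, -0.09, 15.46, 0.05, -0.0, 0.02]
```

View pics/w21b.png

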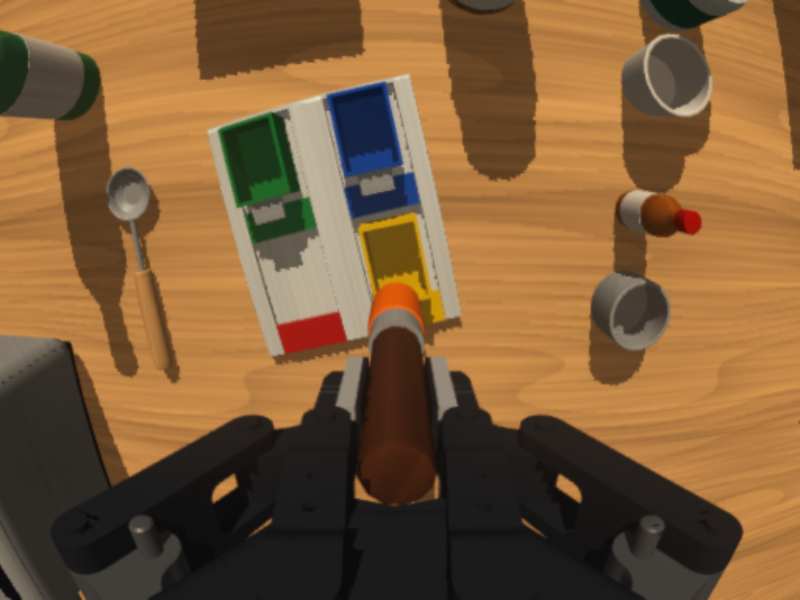

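```bash
cat > tinw.py <<'E'
from h import *
def tin(fn,a,b,z=.044):
    im=load(fn)
    P,Q=[px2w(im,u/1.5625-.2,v/1.5625-.2,z,True) for u,v in (a,b)]
    d=(P-Q)/np.linalg.norm(P-Q); ex=np.array([d[1],-d[0],0])
    print('w %.4f yaw %.1f'%(np.linalg.norm(P-Q),np.degrees(np.arctan2(ex[1],ex[0]))),'ctr',((P+Q)/2-.033*ex).round(4))
E
python3 -c "
from tinw import *
tin('w21',(360,228),(416,214))
tin('w21',(328,99),(389,83)); tin('w21',(219,128),(278,113))"
```

```text
w 0.0444 yaw 14.1 ctr [0.5111 0.1966 0.044 ]
w 0.0477 yaw 14.2 ctr [0.6121 0.2189 0.044 ]
w 0.0498 yaw 9.5 ctr [0.5926 0.3083 0.044 ]
```

Emit:
apply_moves(
  rows=[
    [0, 0, 4, 0, 0, 0],
    [0, 0, 8, 0, 0, 0],
    [0, 0, 11, 0, 0, 0],
    [0, 0, 13, 0, 0, 0],
    [0, 0, 14.4, 0, 0, 0],
    [0, 0, 14.8, 0, 0, 0],
    [0, 0, 14.8, 0, 0, 0],
  ],
)

```text
t: 35.15
tool_pos: [0.512, 0.1981, 0.1097]
tool_rot: [3.137, 0.002, -0.0]
contact_force: [0.1, 0.3, -0.9]
opening: 0.0187
```

```bash
python3 - <<'E'
from h import *
im=snap('wrist','w22'); cv2.imwrite('pics/w22b.png',cv2.resize(im['color'],(800,600)))
E
python3 go.py .5113,.1985,.103,-90
```

```text
t 35.2 pos [0.5126 0.1983 0.1106] theta -89.9 q [ 14.  -1. 109.  -0.  73. 104.] open 0.0185 F [-0.   0.2  0.1]
.5113,.1985,.103,-90 -> [-0.13, -0.02, 0.76, 0.05, -0.02, 0.01]
```

View pics/w22b.png

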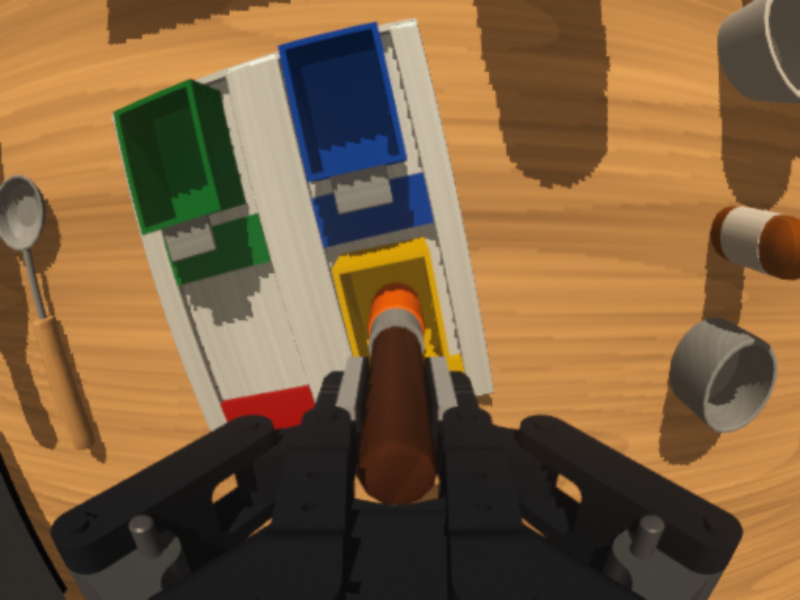

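```bash
python3 -c "
from tinw import *
tin('w22',(333,262),(430,240))
tin('w22',(279,46),(378,23)); tin('w22',(114,112),(192,81))"
```

```text
w 0.0455 yaw 12.9 ctr [0.5132 0.1973 0.044 ]
w 0.0458 yaw 11.3 ctr [0.6137 0.2221 0.044 ]
w 0.0462 yaw 11.5 ctr [0.5923 0.31   0.044 ]
```

Emit:
apply_moves(
  rows=[
    [-0.05, 0.05, 0.2, 0, 0, 0],
    [-0.05, 0.05, 0.4, 0, 0, 0],
    [-0.05, 0.05, 0.6, 0, 0, 0],
    [-0.05, 0.05, 0.7, 0, 0, 0],
    [-0.05, 0.05, 0.75, 0, 0, 0],
    [-0.05, 0.05, 0.75, 0, 0, 0],
  ],
)

```text
t: 35.8
tool_pos: [0.5123, 0.1979, 0.1037]
tool_rot: [3.138, 0.002, 0.003]
contact_force: [-0.3, -0.2, 2.7]
opening: 0.0183
```

Emit:
apply_moves(
  rows=[
    [0, 0, 0.15, 0, 0, 0],
    [0, 0, 0.15, 0, 0, 0],
    [0, 0, 0.15, 0, 0, 0],
  ],
)

```text
t: 36.1
tool_pos: [0.5127, 0.198, 0.1037]
tool_rot: [3.138, 0.002, 0.004]
contact_force: [-2.7, -0.0, 7.0]
opening: 0.0184
```

Emit:
apply_moves(
  rows=[
    [0, 0, -0.5, 0, 0, 0],
    [0, 0, -2, 0, 0, 0],
    [0, 0, -5, 0, 0, 0],
    [0, 0, -8, 0, 0, 0],
    [0, 0, -10, 0, 0, 0],
    [0, 0, -10, 0, 0, 0],
    [3, -4, -10, 0, 0, 0],
    [5.5, -7.5, -10, 0, 0, 0],
    [8, -11.2, -10, 0, 0, 0],
    [8, -11.2, -10, 0, 0, 0],
    [8, -11.2, -10, 0, 0, 0],
    [8, -11.2, -10, 0, 0, 0],
  ],
)

```text
t: 37.3
tool_pos: [0.5916, 0.3098, 0.2024]
tool_rot: [3.137, 0.002, 0.002]
contact_force: [0.3, -0.2, -0.9]
opening: 0.0184
```

```bash
python3 - <<'E'
from h import *
im=snap('wrist','w23'); cv2.imwrite('pics/w23b.png',cv2.resize(im['color'],(800,600)))
im=snap('scene','sc23'); cv2.imwrite('pics/sc23b.png',cv2.resize(im['color'][100:300,200:400],None,fx=3,fy=3,interpolation=cv2.INTER_CUBIC))
E
python3 go.py .593,.3100,.11,-90
```

```text
t 37.4 pos [0.5918 0.3096 0.2035] theta -90.0 q [ 21.  10.  88.  -0.  82. 111.] open 0.0183 F [ 0.5 -0.  -1. ]
.593,.3100,.11,-90 -> [0.09, -0.08, 9.35, 0.05, -0.03, 0.01]
```

View pics/w23b.png

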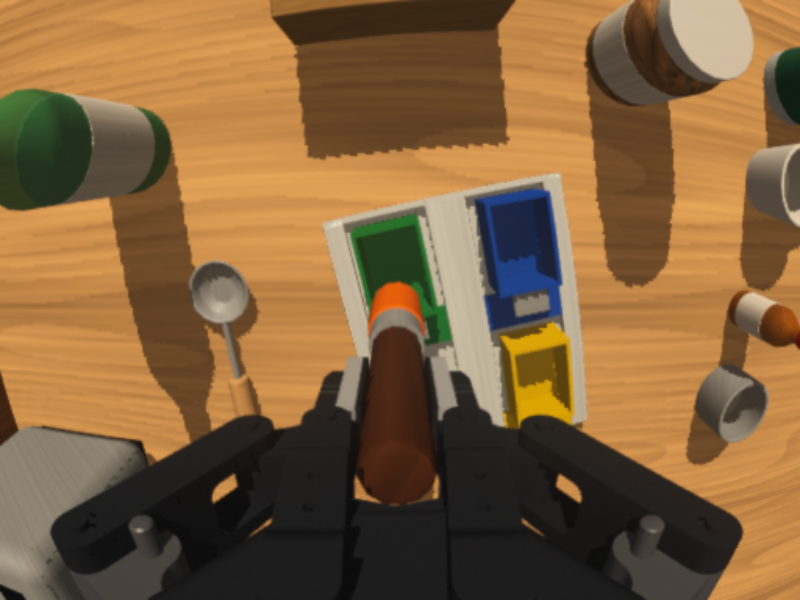

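View pics/sc23b.png

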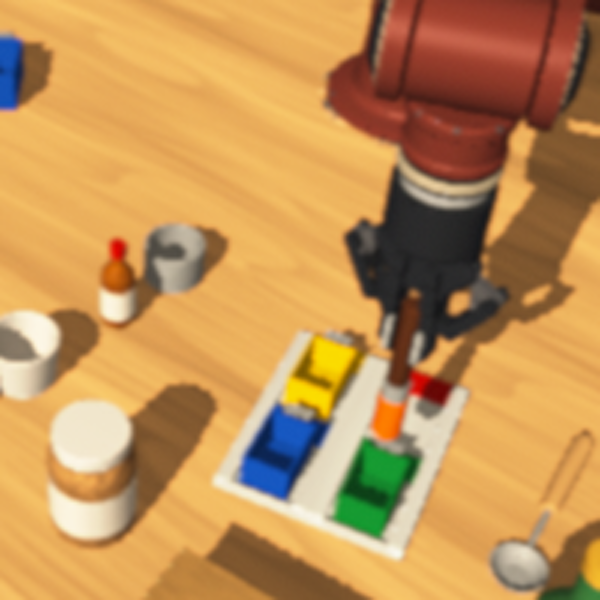

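```bash
python3 -c "
from tinw import *
tin('w23',(349,233),(416,215));tin('w23',(501,339),(567,324));tin('w23',(477,201),(549,190))"
```

```text
w 0.0453 yaw 15.0 ctr [0.5953 0.3096 0.044 ]
w 0.0501 yaw 12.3 ctr [0.5203 0.2036 0.044 ]
w 0.0502 yaw 10.6 ctr [0.615  0.2257 0.044 ]
```

Emit:
apply_moves(
  rows=[
    [0.05, 0, 3, 0, 0, 0],
    [0.05, 0, 6, 0, 0, 0],
    [0, 0, 8, 0, 0, 0],
    [0, 0, 9.2, 0, 0, 0],
    [0, 0, 9.4, 0, 0, 0],
    [0, 0, 9.4, 0, 0, 0],
  ],
)

```text
t: 38.0
tool_pos: [0.5924, 0.309, 0.1103]
tool_rot: [3.138, 0.0, 0.006]
contact_force: [0.8, 0.4, 0.2]
opening: 0.0186
```

```bash
python3 - <<'E'
from h import *
im=snap('wrist','w24'); cv2.imwrite('pics/w24b.png',cv2.resize(im['color'],(800,600)))
E
python3 go.py .593,.3100,.103,-90
```

```text
t 38.0 pos [0.5929 0.3093 0.1111] theta -90.0 q [ 21.  14.  92.  -0.  74. 111.] open 0.0185 F [ 0.  -0.5 -0.5]
.593,.3100,.103,-90 -> [0.01, -0.07, 0.81, 0.04, -0.05, 0.0]
```

View pics/w24b.png

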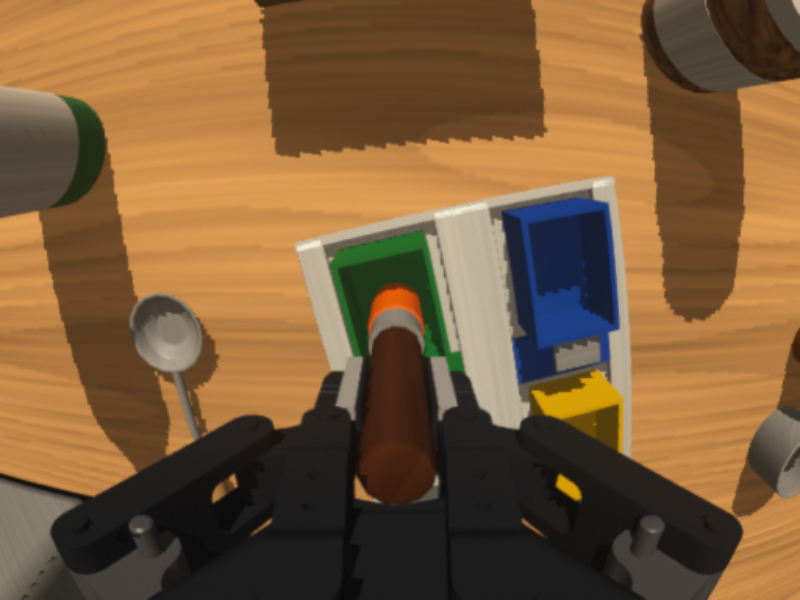

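Centred in green. I'll touch the bottom, then rise.

Emit:
apply_moves(
  rows=[
    [-0.03, 0, 0.3, 0, 0, 0],
    [-0.03, 0, 0.6, 0, 0, 0],
    [-0.05, 0, 0.8, 0, 0, 0],
    [-0.05, 0, 0.95, 0, 0, 0],
    [-0.05, 0, 0.95, 0, 0, 0],
    [-0.05, 0, 0.95, 0, 0, 0],
  ],
)

```text
t: 38.65
tool_pos: [0.5932, 0.3095, 0.1037]
tool_rot: [3.139, 0.001, 0.01]
contact_force: [-1.9, -0.0, 5.1]
opening: 0.0186
```

Emit:
apply_moves(
  rows=[
    [0, 0, -0.5, 0, 0, 0],
    [0, 0, -2, 0, 0, 0],
    [0, 0, -5, 0, 0, 0],
    [0, 0, -8, 0, 0, 0],
    [0, 0, -10, 0, 0, 0],
    [0, 0, -10, 0, 0, 0],
    [0.7, 3, -10, 0, 0, 0],
    [1.4, 6, -10, 0, 0, 0],
    [1.9, 8.5, -10, 0, 0, 0],
    [2, 8.7, -10, 0, 0, 0],
    [2, 8.7, -10, 0, 0, 0],
    [2, 8.7, -10, 0, 0, 0],
  ],
)

```text
t: 39.85
tool_pos: [0.6121, 0.2234, 0.2033]
tool_rot: [3.139, 0.002, 0.008]
contact_force: [-0.4, 0.2, -0.4]
opening: 0.0187
```

```bash
python3 - <<'E'
from h import *
im=snap('wrist','w25'); cv2.imwrite('pics/w25b.png',cv2.resize(im['color'],(800,600)))
E
python3 go.py .6135,.2225,.11,-90
```

```text
t 39.9 pos [0.6121 0.2237 0.2035] theta -89.9 q [ 14.   7.  90.  -0.  82. 104.] open 0.0187 F [ 0.4  0.2 -1.4]
.6135,.2225,.11,-90 -> [0.09, 0.09, 9.35, 0.03, -0.06, 0.02]
```

View pics/w25b.png

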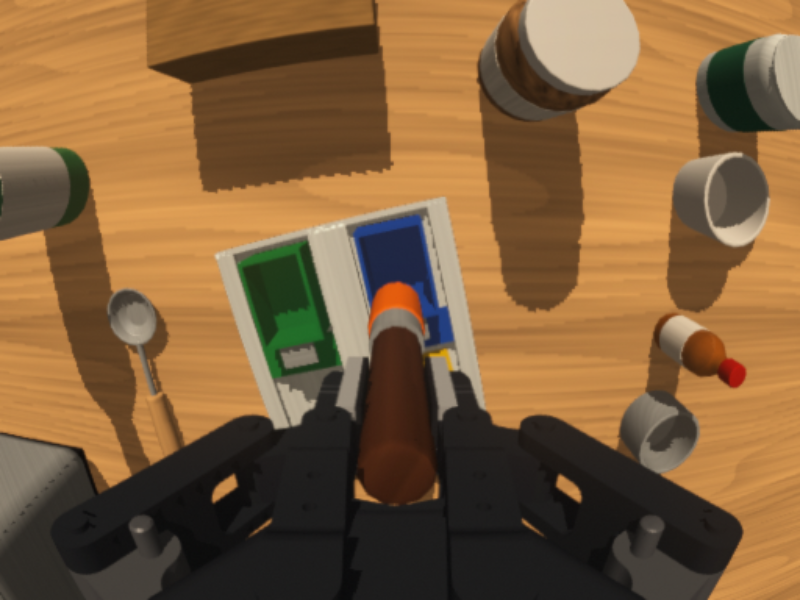

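Emit:
apply_moves(
  rows=[
    [0.05, 0.1, 3, 0, 0, 0],
    [0.05, 0.1, 6, 0, 0, 0],
    [0.05, 0.1, 8, 0, 0, 0],
    [0.05, 0.1, 9.2, 0, 0, 0],
    [0.05, 0.1, 9.4, 0, 0, 0],
    [0.05, 0.1, 9.4, 0, 0, 0],
  ],
)

```text
t: 40.5
tool_pos: [0.6134, 0.2229, 0.1099]
tool_rot: [3.139, 0.003, 0.01]
contact_force: [-0.5, -0.2, -1.5]
opening: 0.0187
```

```bash
python3 - <<'E'
from h import *
im=snap('wrist','w26'); cv2.imwrite('pics/w26b.png',cv2.resize(im['color'],(800,600)))
E
python3 go.py .6132,.2222,.103,-90
```

```text
t 40.5 pos [0.6139 0.2229 0.1109] theta -89.9 q [ 14.  12.  94.  -0.  73. 103.] open 0.0184 F [-0.2 -0.4  0.7]
.6132,.2222,.103,-90 -> [-0.08, 0.07, 0.79, 0.02, -0.09, 0.02]
```

View pics/w26b.png

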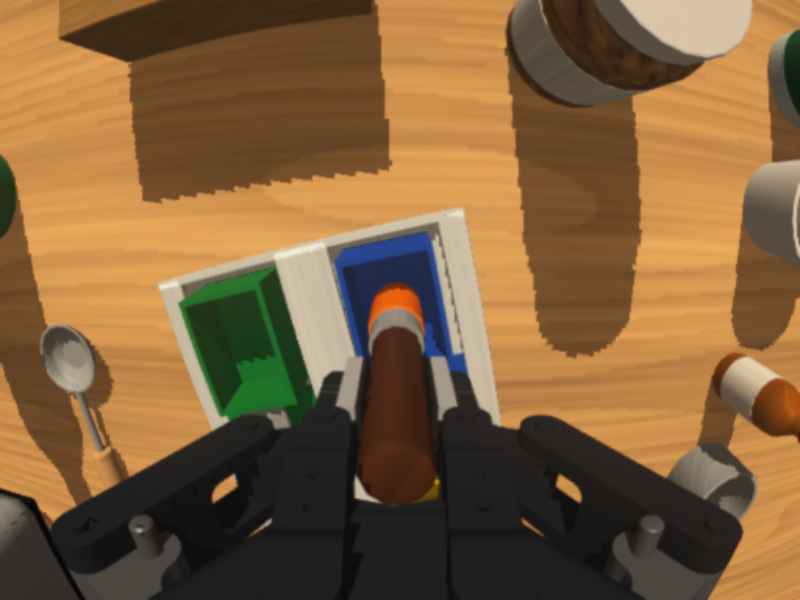

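Emit:
apply_moves(
  rows=[
    [-0.05, 0, 0.3, 0, 0, 0],
    [-0.05, 0, 0.6, 0, 0, 0],
    [-0.05, 0, 0.8, 0, 0, 0],
    [-0.05, 0, 0.95, 0, 0, 0],
    [-0.05, 0, 0.95, 0, 0, 0],
    [-0.05, 0, 0.95, 0, 0, 0],
  ],
)

```text
t: 41.15
tool_pos: [0.6144, 0.223, 0.1036]
tool_rot: [3.14, 0.003, 0.015]
contact_force: [-1.5, -0.6, 6.2]
opening: 0.0182
```

Emit:
apply_moves(
  rows=[
    [0, 0, -0.5, 0, 0, 0],
    [0, 0, -2, 0, 0, 0],
    [0, 0, -5, 0, 0, 0],
    [0, 0, -9, 0, 0, 0],
    [0, 0, -13, 0, 0, 0],
    [0, 0, -15.5, 0, 0, 0],
    [0, 0, -15.5, 0, 0, 0],
    [0, 0, -15.5, 0, 0, 0],
  ],
)

```text
t: 41.95
tool_pos: [0.6131, 0.2234, 0.2597]
tool_rot: [3.14, 0.003, 0.018]
contact_force: [0.1, 0.0, -1.7]
opening: 0.0184
```

```bash
python3 go.py .4675,-.019,.25,-90
```

```text
t 42.0 pos [0.6131 0.2234 0.2597] theta -89.9 q [ 14.   5.  87.  -0.  87. 103.] open 0.0184 F [ 0.1  0.  -1.7]
.4675,-.019,.25,-90 -> [-14.61, 24.21, 0.84, 0.02, -0.13, 0.02]
```

Emit:
apply_moves(
  rows=[
    [-0.9, 1.5, 0, 0, 0, 0],
    [-2.7, 4.5, 0, 0, 0, 0],
    [-4.5, 7.5, 0, 0, 0, 0],
    [-6.3, 10.5, 0, 0, -0.1, 0],
    [-8.1, 13.5, 0, 0, -0.1, 0],
    [-9.9, 16.5, 0, 0, -0.1, 0],
    [-11.7, 19.5, 0, 0, -0.1, 0],
    [-13.5, 22.5, 0, 0, -0.1, 0],
    [-14.3, 23.8, 0.3, 0, -0.1, 0],
    [-14.6, 24.2, 0.5, 0, -0.1, 0],
    [-14.6, 24.2, 0.5, 0, -0.1, 0],
    [-14.6, 24.2, 0.5, 0, -0.1, 0],
    [-14.6, 24.2, 0.5, 0, -0.1, 0],
  ],
)

```text
t: 43.25
tool_pos: [0.4679, -0.0182, 0.2531]
tool_rot: [3.141, 0.005, 0.003]
contact_force: [-0.6, -0.0, -0.3]
opening: 0.0183
```

```bash
python3 - <<'E'
from h import *
im=snap('wrist','w27'); cv2.imwrite('pics/w27b.png',cv2.resize(im['color'],(800,600)))
E
python3 go.py .4675,-.019,.15,-90 .4675,-.019,.1015,-90
```

```text
t 43.3 pos [ 0.4679 -0.0182  0.2532] theta -89.8 q [-11. -20. 111.  -0.  89.  79.] open 0.0187 F [ 0.5  0.7 -0.8]
.4675,-.019,.15,-90 -> [-0.06, 0.07, 10.32, 0.01, -0.02, 0.04]
.4675,-.019,.1015,-90 -> [-0.07, 0.06, 15.17, 0.01, -0.02, 0.04]
```

View pics/w27b.png

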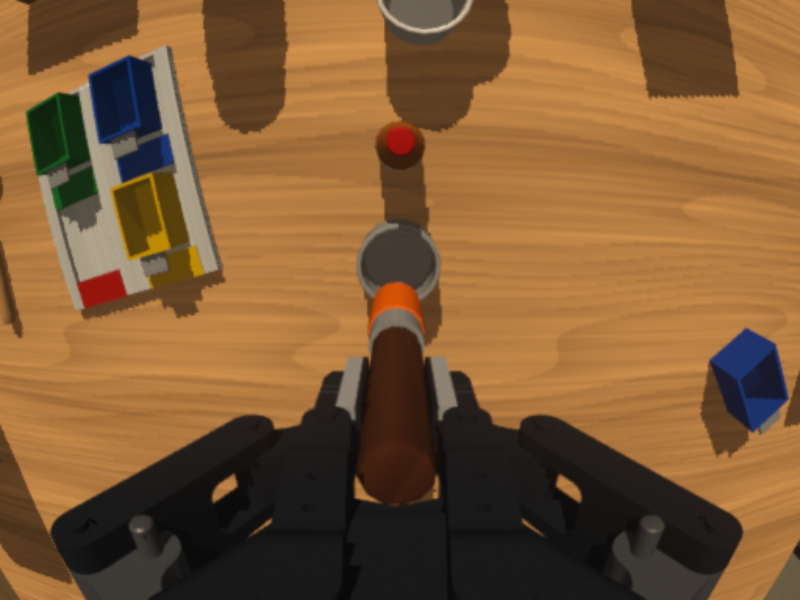

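Emit:
apply_moves(
  rows=[
    [-0.05, 0.07, 3, 0, 0, 0],
    [-0.05, 0.07, 6, 0, 0, 0],
    [-0.05, 0.07, 9, 0, 0, 0],
    [-0.1, 0.07, 11.5, 0, 0, 0],
    [-0.1, 0.07, 13.5, 0, 0, 0],
    [-0.1, 0.07, 14.5, 0, 0, 0],
    [-0.1, 0.07, 15, 0, 0, 0],
    [-0.1, 0.07, 15, 0, 0, 0],
    [-0.1, 0.07, 15, 0, 0, 0],
  ],
)

```text
t: 44.2
tool_pos: [0.4682, -0.0192, 0.1045]
tool_rot: [3.14, 0.005, 0.006]
contact_force: [0.6, -0.1, -0.9]
opening: 0.0189
```

```bash
python3 go.py .4675,-.019,.1015,-90
```

```text
t 44.2 pos [ 0.4682 -0.0192  0.1045] theta -89.8 q [-11. -13. 120.  -0.  73.  78.] open 0.0189 F [ 0.6 -0.1 -0.9]
.4675,-.019,.1015,-90 -> [-0.07, -0.02, 0.3, 0.02, -0.05, 0.04]
```

Emit:
apply_moves(
  rows=[
    [-0.05, 0, 0.1, 0, 0, 0],
    [-0.05, 0, 0.2, 0, 0, 0],
    [-0.05, 0, 0.3, 0, 0, 0],
    [-0.05, 0, 0.35, 0, 0, 0],
    [-0.05, 0, 0.35, 0, 0, 0],
    [-0.05, 0, 0.35, 0, 0, 0],
  ],
)

```text
t: 44.8
tool_pos: [0.4681, -0.0193, 0.1016]
tool_rot: [3.14, 0.005, 0.008]
contact_force: [-1.4, 0.5, 3.6]
opening: 0.0185
```

Emit:
apply_moves(
  rows=[
    [0, 0, 0, 0, 0, 0],
    [0, 0, 0, 0, 0, 0],
    [0, 0, 0, 0, 0, 0],
    [0, 0, 0, 0, 0, 0],
    [0, 0, 0, 0, 0, 0],
    [0, 0, 0, 0, 0, 0],
    [0, 0, 0, 0, 0, 0],
    [0, 0, 0, 0, 0, 0],
  ],
  grip=0,
)

```text
t: 45.6
tool_pos: [0.4681, -0.0193, 0.1016]
tool_rot: [3.14, 0.005, 0.008]
contact_force: [0.2, -0.3, -0.5]
opening: 0.0855
```

Emit:
apply_moves(
  rows=[
    [0, 0, -1, 0, 0, 0],
    [0, 0, -4, 0, 0, 0],
    [0, 0, -8, 0, 0, 0],
    [0, 0, -12, 0, 0, 0],
    [0, 0, -16, 0, 0, 0],
    [0, 0, -18, 0, 0, 0],
    [-2, 5, -18, 0, 0, 0],
    [-4, 10, -18, 0, 0, 0],
    [-4, 15, -18, 0, 0, 0],
    [-4, 20, -18, 0, 0, 0],
    [-4, 22, -18, 0, 0, 0],
    [-4, 22, -18, 0, 0, 0],
    [-4, 22, -18, 0, 0, 0],
  ],
)

```text
t: 46.9
tool_pos: [0.4278, -0.2392, 0.2823]
tool_rot: [3.14, 0.003, 0.008]
contact_force: [0.4, 0.1, -0.4]
opening: 0.0853
```

```bash
python3 - <<'E'
from h import *
im=snap('wrist','w28'); cv2.imwrite('pics/w28b.png',cv2.resize(im['color'],(800,600)))
im=snap('top','top28'); c=im['color']; cv2.imwrite('pics/top28b.png',cv2.resize(c[90:290,120:400],None,fx=2.8,fy=2.8,interpolation=cv2.INTER_CUBIC))
im=snap('scene','sc28'); cv2.imwrite('pics/sc28b.png',cv2.resize(im['color'][110:330,110:400],None,fx=2.7,fy=2.7,interpolation=cv2.INTER_CUBIC))
E
python3 go.py
```

```text
t 47.0 pos [ 0.4281 -0.238   0.2822] theta -89.7 q [-38. -18. 106.   0.  91.  52.] open 0.0855 F [ 0.4 -1.2  0.7]
```

View pics/top28b.png

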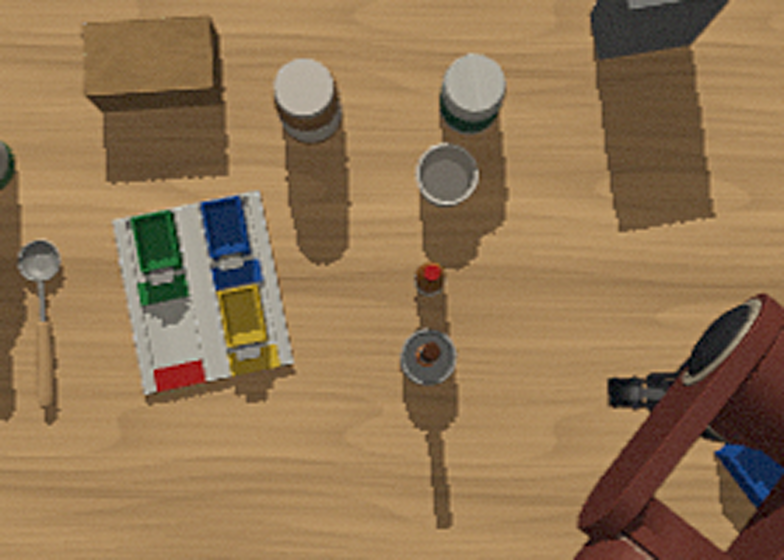

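View pics/sc28b.png

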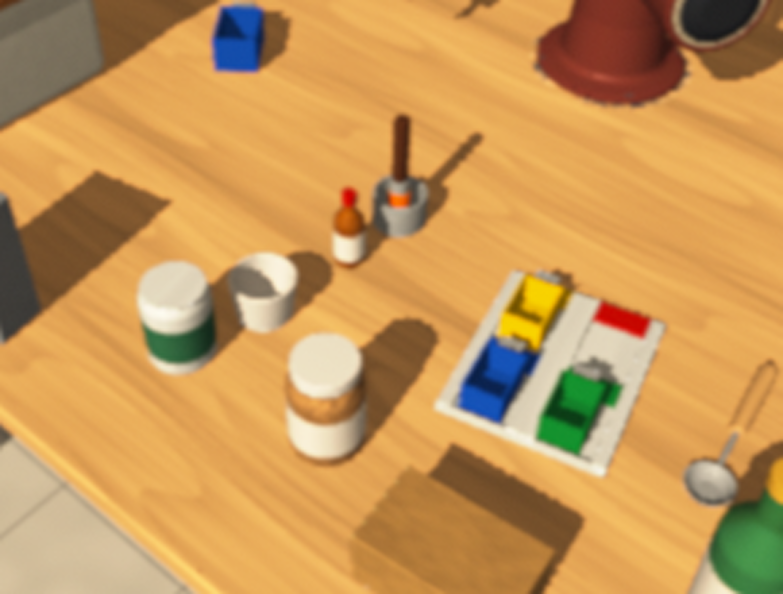

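The brush is back in its holder. The green tin looks shifted towards the bar compared with sc14, and the knock may have hit it, so I'll look closer.

```bash
python3 - <<'E'
from h import *
o=[]
for f in('sc14','sc23','sc28'):
    o.append(cv2.resize(load(f)['color'][205:290,265:365],None,fx=2.6,fy=2.6,interpolation=cv2.INTER_CUBIC))
a=np.hstack(o)
b=cv2.resize(load('top28')['color'][150:240,150:235],None,fx=4,fy=4,interpolation=cv2.INTER_CUBIC)
c=np.zeros((600,800,3),np.uint8); c[:a.shape[0],:a.shape[1]]=a; c[230:590,:340]=b[:360]
t20=cv2.resize(load('top20')['color'][150:240,150:235],None,fx=4,fy=4,interpolation=cv2.INTER_CUBIC); c[230:590,345:685]=t20[:360]
cv2.imwrite('pics/cmp.png',c)
E
python3 go.py .56,.30,.24,-77.1
```

```text
t 47.0 pos [ 0.4281 -0.238   0.2822] theta -89.7 q [-38. -18. 106.   0.  91.  52.] open 0.0855 F [ 0.4 -1.2  0.7]
.56,.30,.24,-77.1 -> [13.43, -53.74, 4.19, 0.03, -0.06, -2.52]
```

View pics/cmp.png

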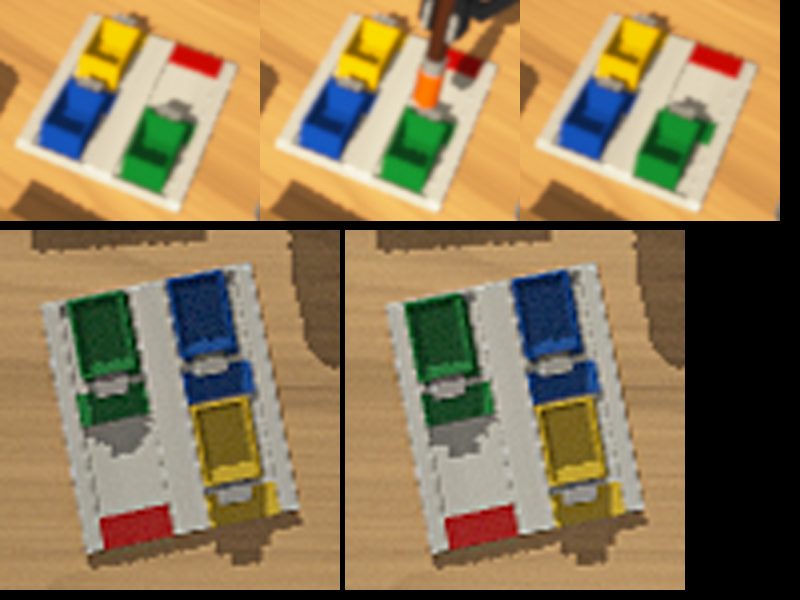

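Emit:
apply_moves(
  rows=[
    [13.4, -53.7, 4, 0, 0, -2.5],
    [13.4, -53.7, 4, 0, 0, -2.5],
    [13.4, -53.7, 4, 0, 0, -2.5],
    [13.4, -53.7, 4, 0, 0, -2.5],
    [13.4, -53.7, 4, 0, 0, -2.5],
    [13.4, -53.7, 4, 0, 0, -2.5],
    [13.4, -53.7, 4, 0, 0, -2.5],
    [13.4, -53.7, 4, 0, 0, -2.5],
    [13.4, -53.7, 4, 0, 0, -2.5],
    [13.4, -53.7, 4, 0, 0, -2.5],
    [13.4, -53.7, 4, 0, 0, -2.5],
    [13.4, -53.7, 4, 0, 0, -2.5],
    [13.4, -53.7, 4, 0, 0, -2.5],
    [13.4, -53.7, 4, 0, 0, -2.5],
    [13.4, -53.7, 11, 0, 0, -2.5],
    [13.4, -53.7, 12, 0, 0, -2.5],
    [13.4, -53.7, 12, 0, 0, -2.5],
  ],
  grip=0.2,
)

```text
t: 48.75
tool_pos: [0.5567, 0.2967, 0.1563]
tool_rot: [3.117, 0.346, -0.007]
contact_force: [-1.8, -0.6, 0.2]
opening: 0.0681
```

```bash
python3 - <<'E'
from h import *
im=snap('wrist','w29'); cv2.imwrite('pics/w29b.png',cv2.resize(im['color'],(800,600)))
E
python3 go.py .5925,.31,.13,-77.1
```

```text
t 48.8 pos [0.5585 0.2976 0.1598] theta -77.3 q [21.  7. 95. -0. 78. 99.] open 0.0681 F [0.3 0.2 0.9]
.5925,.31,.13,-77.1 -> [3.59, -0.48, 2.98, 0.04, -0.0, -0.04]
```

View pics/w29b.png

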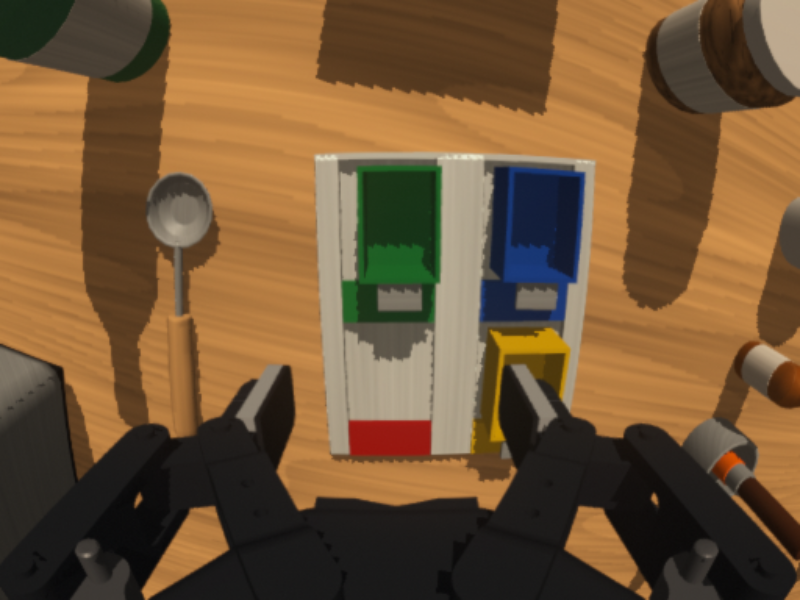

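```bash
python3 -c "
from tinw import *
tin('w29',(358,168),(441,167)); tin('w29',(508,167),(584,175)); tin('w29',(494,335),(569,335))
im=load('w29'); print([px2w(im,u/1.5625-.2,v/1.5625-.2,.011,True).round(4) for u,v in ((316,156),(594,160))])"
```

```text
w 0.0451 yaw 13.5 ctr [0.5946 0.3025 0.044 ]
w 0.0460 yaw 10.4 ctr [0.613  0.2234 0.044 ]
w 0.0482 yaw 11.7 ctr [0.5174 0.2037 0.044 ]
[array([0.6233, 0.3617, 0.011 ]), array([0.6645, 0.1886, 0.011 ])]
```

```bash
python3 go.py .593,.304,.10,-77.1 .593,.304,.017,-77.1
```

```text
t 48.8 pos [0.5585 0.2976 0.1598] theta -77.3 q [21.  7. 95. -0. 78. 99.] open 0.0681 F [0.3 0.2 0.9]
.593,.304,.10,-77.1 -> [3.5, 0.11, 5.98, 0.04, -0.0, -0.04]
.593,.304,.017,-77.1 -> [3.5, 0.08, 14.28, 0.04, -0.0, -0.04]
```

Emit:
apply_moves(
  rows=[
    [3.5, 0.1, 0, 0, 0, 0],
    [3.5, 0.1, 3, 0, 0, 0],
    [3.5, 0.1, 6, 0, 0, 0],
    [3.5, 0.1, 7, 0, 0, 0],
    [3.5, 0.1, 7, 0, 0, 0],
    [3.5, 0.1, 7, 0, 0, 0],
  ],
)

```text
t: 49.4
tool_pos: [0.5943, 0.3043, 0.0926]
tool_rot: [3.12, 0.346, 0.006]
contact_force: [-0.6, 0.9, 0.7]
opening: 0.0684
```

```bash
python3 - <<'E'
from h import *
im=snap('wrist','w30'); cv2.imwrite('pics/w30b.png',cv2.resize(im['color'],(800,600)))
E
python3 go.py .593,.304,.017,-77.1
```

```text
t 49.5 pos [0.5945 0.3045 0.0929] theta -77.3 q [21. 15. 93. -0. 72. 98.] open 0.0682 F [ 0.9 -0.7 -0.4]
.593,.304,.017,-77.1 -> [-0.2, -0.01, 7.59, 0.04, -0.05, -0.04]
```

View pics/w30b.png

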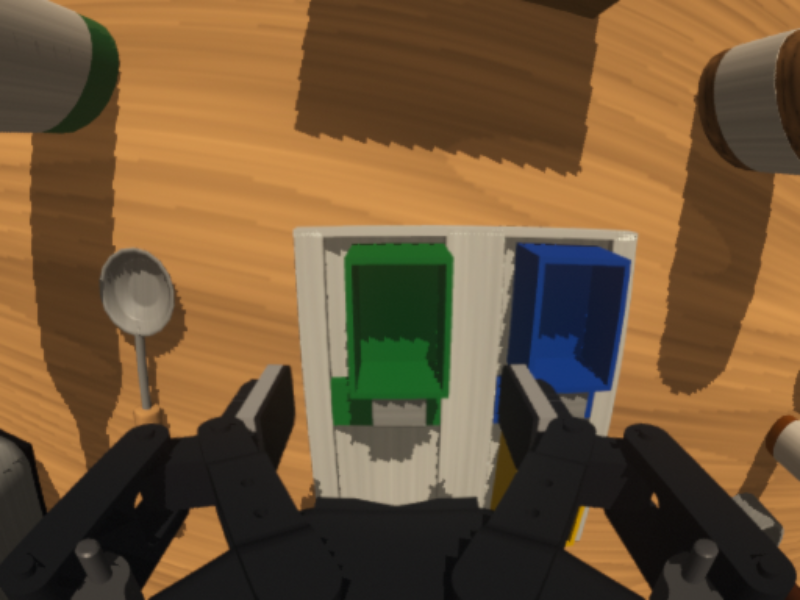

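Emit:
apply_moves(
  rows=[
    [-0.2, 0, 2, 0, 0, 0],
    [-0.2, 0, 4, 0, 0, 0],
    [-0.2, 0, 6, 0, 0, 0],
    [-0.3, 0, 7.2, 0, 0, 0],
    [-0.3, 0, 7.5, 0, 0, 0],
    [-0.3, 0, 7.5, 0, 0, 0],
  ],
)

```text
t: 50.05
tool_pos: [0.5924, 0.3039, 0.0187]
tool_rot: [3.12, 0.347, 0.009]
contact_force: [0.4, 0.0, -0.4]
opening: 0.0682
```

Emit:
apply_moves(
  rows=[
    [0, 0, 0, 0, 0, 0],
    [0, 0, 0, 0, 0, 0],
    [0, 0, 0, 0, 0, 0],
    [0, 0, 0, 0, 0, 0],
    [0, 0, 0, 0, 0, 0],
    [0, 0, 0, 0, 0, 0],
  ],
  grip=1,
  squeeze=40,
)

```text
t: 50.65
tool_pos: [0.5938, 0.3045, 0.0207]
tool_rot: [3.121, 0.347, 0.014]
contact_force: [-0.6, 0.1, 6.4]
opening: 0.0452
```

Emit:
apply_moves(
  rows=[
    [0, 0, -0.5, 0, 0, 0],
    [0, 0, -1.5, 0, 0, 0],
    [0, 0, -3, 0, 0, 0],
    [0, 0, -4, 0, 0, 0],
    [0, 0, -4, 0, 0, 0],
    [0, 0, -4, 0, 0, 0],
  ],
)

```text
t: 51.25
tool_pos: [0.5937, 0.3046, 0.0614]
tool_rot: [3.121, 0.347, 0.015]
contact_force: [0.1, 0.2, -1.2]
opening: 0.0451
```

```bash
python3 - <<'E'
from h import *
im=snap('wrist','w31'); cv2.imwrite('pics/w31b.png',cv2.resize(im['color'],(800,600)))
E
python3 go.py .592,.310,.06,-77.1
```

```text
t 51.3 pos [0.5932 0.3044 0.0606] theta -77.3 q [21. 17. 94. -0. 69. 98.] open 0.0454 F [-0.6 -0.4 -0.8]
.592,.310,.06,-77.1 -> [0.0, -0.58, 0.05, 0.03, -0.09, -0.04]
```

View pics/w31b.png

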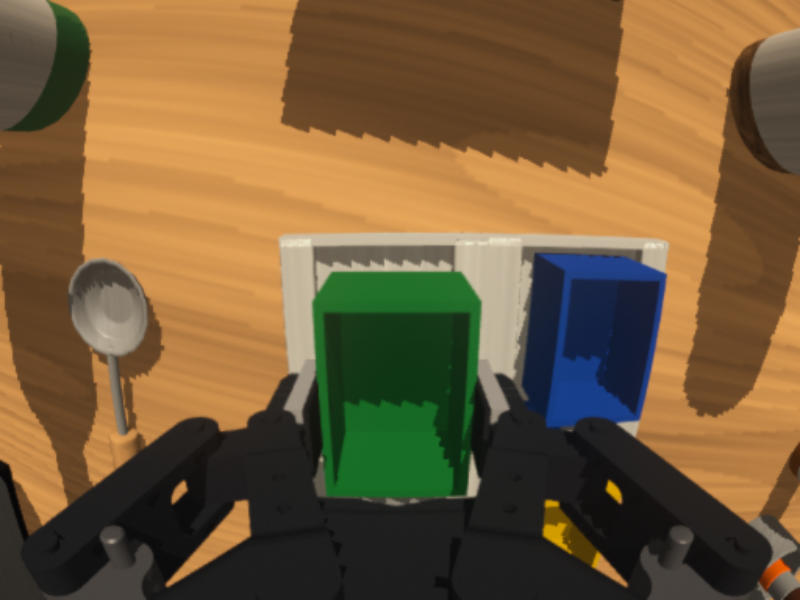

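Emit:
apply_moves(
  rows=[
    [0, -0.3, 0, 0, -0.1, 0],
    [0, -0.6, 0, 0, -0.1, 0],
    [0, -0.6, 1, 0, -0.1, 0],
    [-0.1, -0.6, 2, 0, -0.1, 0],
    [-0.1, -0.6, 3, 0, -0.1, 0],
    [-0.1, -0.6, 3.8, 0, -0.1, 0],
    [-0.1, -0.6, 4.1, 0, -0.1, 0],
    [-0.1, -0.6, 4.1, 0, -0.1, 0],
    [-0.1, -0.6, 4.1, 0, -0.1, 0],
  ],
)

```text
t: 52.2
tool_pos: [0.591, 0.3099, 0.0205]
tool_rot: [3.119, 0.347, -0.003]
contact_force: [-5.6, -1.9, 7.0]
opening: 0.0451
```

```bash
python3 go.py .592,.310,.0205,-77.1
```

```text
t 52.2 pos [0.591  0.3099 0.0205] theta -77.3 q [21. 20. 94. -0. 66. 99.] open 0.0451 F [-5.6 -1.9  7. ]
.592,.310,.0205,-77.1 -> [0.1, 0.01, -0.0, 0.03, 0.02, -0.04]
```

Emit:
apply_moves(
  rows=[
    [0, 0, 0, 0, 0, 0],
    [0, 0, 0, 0, 0, 0],
    [0, 0, 0, 0, 0, 0],
    [0, 0, 0, 0, 0, 0],
    [0, 0, -1, 0, 0, 0],
    [0, 0, -3, 0, 0, 0],
    [0, 0, -7, 0, 0, 0],
    [0, 0, -11, 0, 0, 0],
    [0, 0, -15, 0, 0, 0],
    [-5, 0, -19, 0, 0, 0],
    [-8, 0, -20, 0, 0, 0],
    [-8, 0, -20, 0, 0, 0],
    [-8, 0, -20, 0, 0, 0],
  ],
  grip=0.25,
)

```text
t: 53.5
tool_pos: [0.5132, 0.2932, 0.2223]
tool_rot: [3.12, 0.347, 0.002]
contact_force: [0.5, -0.5, 0.2]
opening: 0.0641
```

```bash
python3 - <<'E'
from h import *
im=snap('wrist','w32'); cv2.imwrite('pics/w32b.png',cv2.resize(im['color'],(800,600)))
im=snap('scene','sc32'); cv2.imwrite('pics/sc32b.png',cv2.resize(im['color'][110:330,110:400],None,fx=2.7,fy=2.7,interpolation=cv2.INTER_CUBIC))
E
python3 go.py
```

```text
t 53.6 pos [0.5135 0.2929 0.2202] theta -77.3 q [ 23.  -1.  98.  -0.  84. 100.] open 0.0639 F [ 0.5  0.3 -0.2]
```

View pics/w32b.png

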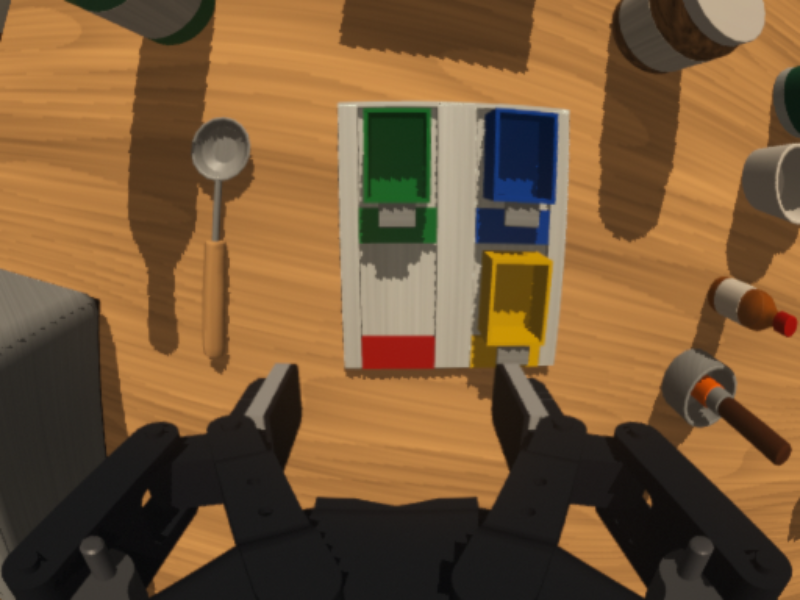

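View pics/sc32b.png

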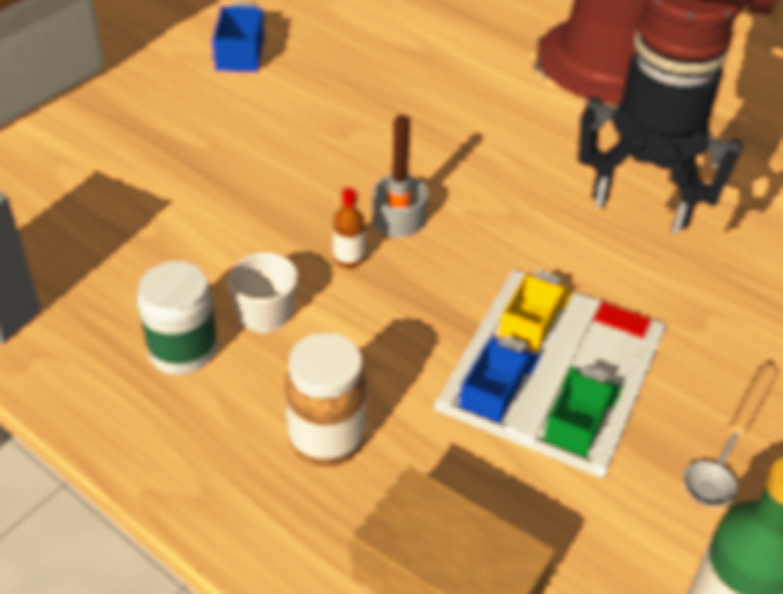

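The green tin is centred in its bay again, at (398,155) in the wrist view. The brush stands in its holder and the bystanders look unmoved. I'll hand the job in.

```bash
python3 -c "
from station import ctrl
print(ctrl.finish_job())"
```

```text
the job is handed in; nothing more can be done
None
```

The job is done and handed in at about 54 s. No red tin was in view of any camera, so I worked with yellow, green and the 66 mm blue tin, and left the larger blue one alone.

**Loading:** I put each tin flat in the bay of its own colour, with its steel tab over the ledge.

**Brushing:** I dipped the bristles in the pot to about 2–3 mm above its inner floor. I then touched the tip to the bottom of yellow, green and blue in that order; the contact forces were 7, 5 and 6 N. The brush went back bristles-down into its holder and stands upright there.

**Green tin moved:** After the brushing, a check showed the green tin about 7 mm to one side. It was still flat in its bay, resting against the wall by the centre bar. It was probably the announced knock, but dragging by the brush is not ruled out. I gripped it again and set it back in the middle.

**Last checks:** The final wrist and scene pictures show all three tins seated with tabs over their ledges, the brush upright, and the pot, sauce bottle, jar, can and spoon where they were. Measured tin positions differed between camera views by up to about 6 mm for tins seen at a slant, and by 2–3 mm when seen close up. My automatic position fit was pulled about 5 mm by the matching ledge colour, so I judged the final seating by eye, from the pictures.

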